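# Washing things back on their own mats

## Robot

A 6-joint arm with a two-finger parallel gripper is mounted at the origin on the work surface. World frame = base frame: x ahead of the robot, y to its left, z up, the work surface at z = 0. Lengths are in m, angles in degrees, forces in N, time in s.
With the tool pointing down it reaches from about 0.3 to 0.75 m from the base axis. Payload 8.5 kg.
Tool frame: the origin (TCP) lies midway between the tips of the shut fingers; the grasp point (between the pads) lies 19 mm behind it (env.pinch_z is the z of the grasp point in the tool frame, in m); z points along the fingers, y is the line along which they close (so a half turn about z gives the same grasp; the last joint's range is limited). The gripper opens to 85 mm and grips with 20 to 120 N. Pads are 22 mm wide; open, the fingers measure 114 mm over their backs; the gripper's body (76 mm by 85 mm) begins 54 mm behind the grasp point. The pads swing forward as they close: fully open they stand 13 mm farther back than shut.
Start: joints at [51.377, 21.807, 74.336, -0, 83.858, -12.336], TCP at [0.244, 0.493, 0.203] pointing down, gripper open.
Joint ranges: [-178.18, 178.18], [-50.72, 133.34], [12.68, 142.11], [-81.47, 261.47], [9.98, 163.14], [-165.26, 165.26]. Speed limits (degrees/s): [136.94, 136.94, 180, 180, 180, 180].

## Interface

Orientations are given as a 3x3 rotation matrix whose columns are the frame's x, y, z axes.
In Python, from rig import env gives the robot as it stands.
- The arm moves only by the tool arm_command, never from a script. Its argument "deltas" is a list of rows, each an object of numbers: "rx", "ry", "rz": the turn, a rotation vector about the tool's x, y, z in rad; "dx", "dy", "dz": the shift along the tool's x, y, z in m; "fingers": the finger opening in m, from 0 to 0.0854. In form: [{"rx": .., "ry": .., "rz": .., "dx": .., "dy": .., "dz": .., "fingers": ..}, ...]. A call has 1 to 12 rows; each row shifts and turns the commanded pose from where the row before left it, along the tool's axes as they then stand; what a row does not reach is not made up. A row lasts 1/10 s, in which the tool goes at most 50 mm and 8.59 degrees, less where a joint would pass 70% of its speed; a pose out of reach is approached as far as the arm can. A call is refused whole if a number of a shift passes 0.05 or a number of a turn 0.15, either way. A call with a gripper value outside its range is refused whole. The fingers move at their own pace and stop on an object; "squeeze" is the grip in N (left out, the last holds). Time passes only in rows, so rows that do not move let the fingers close. It gives the time, the measured TCP pose, the force, the opening and the grip force at its end, in the units of the state.
- env.observe(): the state, without advancing time (a new reading comes with each control period).
- env.get_image(name): name is "scene" or "top"; returns a dict with "color" (420x560x3 uint8, blue, green, red), "camera_matrix" (3x3 intrinsics, pixels), "eye" and "orientation" of the camera in the world. Camera axes: x right, y up, looking along -z (the intrinsics and any distortion apply to the point x, -y, -z); pixel columns grow to the right and rows downward; lengths in m; the calibration is good to about 2 mm. A picture is of the moment at which its call begins. There is no depth.
- env.close_job(): hands the job in; it is judged then, once.
Trained networks look in a picture, given as the dict that the camera call returned (one of the last four; its "shot" number tells which), for a name from the list of things; names that differ only in an ending like _2 or _b are one class to them, and where a whole thing is asked for, a point or a joint stands for the part that bears it (a point fixed in the world has none). Each returns a list of dicts, best first, with "p" (0 to 1); they miss things now and then, are a little off and sometimes report something else, mostly with a low value. They report only what shows in the picture. A call takes as long as a camera call.
- env.look_for(query, picture): "box" ([left, top, right, bottom] in pixels, round what is visible of it).
- env.tip_of(query, picture): "location" ([column, row] in pixels: a listed point, or the origin of a listed thing).
The state is a dict: "time_s": time; "q": joint angles; "qvel": joint speeds; "joint_efforts": joint torques, N m; "position": TCP position; "tool_rot": TCP orientation; "ft_force": force on the tool from outside, world axes, zero at the start; "wrist_torque": the same for the moment, N m; "grip_width": finger opening in m; "gripper_force": force on a finger pad.
Only numpy, scipy, OpenCV 4.12 (cv2) and the standard library are available. Lean on these libraries where they do the work, as an engineer would, in place of code of your own. Each camera call takes 0.05 s, during which the arm holds its last target. There are 200 camera calls.

## Task

On the laundry shelf the pink brush, the green comb, the orange scoop and the blue soap bar have each been left on a mat of another's colour. Rearrange them, parking on the spare white mat on the way, so that each one ends lying flat and right way up in the middle of the round mat of its own colour. Leave the stacked steel mugs where they stand.

Things in the scene. Friction and masses are not known exactly. Their poses are not given: they have to be found in the camera images.
- brush: Rigid pink scrubbing brush, pale bristles down: 97 mm long (its x), 42 mm wide (y), 42 mm high (z). The pink body is the upper 20 mm (z 22 to 42 mm), with rounded ends; the bristle block below is 80 x 34 mm. 0.12 kg. Origin at the centre of its underside, z out of its pink top. Grip across the 42 mm width at the pink body. Starts right way up near the middle of a wrong mat, any yaw.
- comb: Flat green comb lying on its side: 105 mm long (its x), 36 mm wide from spine to tooth tips (y); spine 12 mm thick, 14 mm wide, at +y; teeth 10 mm thick, towards -y. 0.04 kg. Origin at the underside, in the middle of the 105 x 36 mm outline. Can be gripped across its 36 mm width. Starts near the middle of a wrong mat, any yaw.
- scoop: Orange scoop, open on top, flat bottom: 100 mm long (its x), origin mid-length at the underside. Bowl from x -2 to +50 mm (middle at +24), 56 mm wide outside (y), walls 4 mm thick, 40 mm high (front one 22). Handle 20 mm wide, 8 thick, from bowl to x = -50 mm at z 30 to 38 mm. 0.08 kg. Grip the bowl across its width at x = +24. Starts upright near the middle of a wrong mat, any yaw.
- soap: Blue bar of laundry soap: 80 mm long (its x), 50 mm wide (y), 30 mm high (z), rounded edges. 0.18 kg. Origin at the centre of its underside. Grip it across its 50 mm width. Starts right way up near the middle of a wrong mat, any yaw.
- mat_pink: Round flat pink plastic mat, fixed to the shelf, 140 mm across and 8 mm thick, with a flat top. Origin at the centre of its underside, z up (mat top at z = +8 mm). The brush belongs in its middle.
- mat_green: Round flat green plastic mat, fixed to the shelf, 140 mm across and 8 mm thick, with a flat top. Origin at the centre of its underside, z up (mat top at z = +8 mm). The comb belongs in its middle.
- mat_orange: Round flat orange plastic mat, fixed to the shelf, 140 mm across and 8 mm thick, with a flat top. Origin at the centre of its underside, z up (mat top at z = +8 mm). The scoop belongs in its middle.
- mat_blue: Round flat blue plastic mat, fixed to the shelf, 140 mm across and 8 mm thick, with a flat top. Origin at the centre of its underside, z up (mat top at z = +8 mm). The soap bar belongs in its middle.
- mat_white: Round flat white plastic mat, fixed to the shelf, 140 mm across and 8 mm thick, with a flat top. Origin at the centre of its underside, z up (mat top at z = +8 mm). The spare parking spot; empty at the start.
- mugs: Two steel mugs stacked one in the other, loose, standing to the left or right of the mats: 72 mm across the rim, 70 mm high, handles at +y reaching 58 mm from the axis. Origin at the centre of the underside. To be left alone.

How it is judged (in metres and radians):
On the way:
1. one of the four things has been set down on the white mat and let go (((horizontal distance between brush and mat_white below 0.04 m and z of brush in the frame of mat_white between 0.004 and 0.013 m and angle between brush's own z axis and vertical below 0.15 rad and linear speed of brush below 0.02 m/s and contact force between the fingers and brush below 0.05 N) or (horizontal distance between comb and mat_white below 0.04 m and z of comb in the frame of mat_white between 0.004 and 0.013 m and angle between comb's own z axis and vertical below 0.15 rad and linear speed of comb below 0.02 m/s and contact force between the fingers and comb below 0.05 N) or (horizontal distance between scoop and mat_white below 0.04 m and z of scoop in the frame of mat_white between 0.004 and 0.013 m and angle between scoop's own z axis and vertical below 0.15 rad and linear speed of scoop below 0.02 m/s and contact force between the fingers and scoop below 0.05 N) or (horizontal distance between soap and mat_white below 0.04 m and z of soap in the frame of mat_white between 0.004 and 0.013 m and angle between soap's own z axis and vertical below 0.15 rad and linear speed of soap below 0.02 m/s and contact force between the fingers and soap below 0.05 N))), for 0.2 s.
At the end, for the whole second after the job is handed in: The brush lies on the pink mat, the comb on the green, the scoop on the orange and the soap on the blue mat, each directly on the mat, right way up (tilt under 0.15 rad), its origin within 15 mm of the mat's middle, at rest and released (so the white mat is empty) (horizontal distance between brush and mat_pink below 0.015 m and z of brush in the frame of mat_pink between 0.004 and 0.013 m and angle between each of brush, comb, scoop, soap's own z axis and vertical below 0.15 rad and linear speed of each of brush, comb, scoop, soap below 0.02 m/s and horizontal distance between comb and mat_green below 0.015 m and z of comb in the frame of mat_green between 0.004 and 0.013 m and horizontal distance between scoop and mat_orange below 0.015 m and z of scoop in the frame of mat_orange between 0.004 and 0.013 m and horizontal distance between soap and mat_blue below 0.015 m and z of soap in the frame of mat_blue between 0.004 and 0.013 m); the robot touches nothing.
It fails at once if the stacked mugs are shifted by more than 30 mm or tipped (distance of mugs from where it was at the start of the episode above 0.03 m or angle between mugs's own z axis and vertical above 0.3 rad).
It also fails if it takes over 134 s, if anything falls off the work surface, if the arm or the gripper's body presses on something with over 40 N, if the wrist force passes 120 N, or if a joint passes its speed limit or range.

## Working session

There is one attempt and no reset: what is moved stays moved. The work goes in short steps, Python scripts to look and compute and a tool call to move; the robot and the scene stay as the last step left them, time stands still between calls to the robot, and variables do not carry over. Pictures are saved under pics/ and viewed, at most 14 in all, crops included, and the job is handed in when it is done.

Besides the shell and the picture viewer there is one more tool, called after ">>>" as name(argument=value, ...), one argument or row to a line, values as JSON. arm_command: Moves the arm, as the interface text tells. Its arguments: {"type":"object","properties":{"deltas":{"type":"array"},"squeeze":{"type":"number"}},"required":["deltas"]}

```bash
ls && mkdir -p pics && cat > h.py <<'E'
import numpy as np, cv2
from rig import env
def ray(im,px):
    K=np.array(im["camera_matrix"]);R=np.array(im["orientation"]);e=np.array(im["eye"])
    p=np.linalg.solve(K,[px[0],px[1],1.]);d=R@np.array([p[0],-p[1],-p[2]])
    return e,d
def at(im,px,z):
    e,d=ray(im,px);return e+d*(z-e[2])/d[2]
def proj(im,P):
    K=np.array(im["camera_matrix"]);R=np.array(im["orientation"]);e=np.array(im["eye"])
    c=R.T@(np.array(P)-e);c=np.array([c[0],-c[1],-c[2]]);u=K@c;return u[:2]/u[2]
E
python3 - <<'E'
from h import *
np.set_printoptions(precision=3,suppress=True)
for n in("top","scene"):
    im=env.get_image(n);cv2.imwrite(f"pics/{n}0.png",im["color"])
    print(n,[k for k in im],np.array(im["eye"]),np.array(im["camera_matrix"]).tolist())
    for q in["brush","comb","scoop","soap","mat_pink","mat_green","mat_orange","mat_blue","mat_white","mugs"]:
        b=env.look_for(q,im);t=env.tip_of(q,im)
        print(q,[(np.round(x["box"]).tolist(),round(x["p"],2)) for x in b[:2]],[(np.round(x["location"]).tolist(),round(x["p"],2),at(im,x["location"],0.008)[:2]) for x in t[:2]])
s=env.observe();print(s["position"],np.array(s["tool_rot"]),s["time_s"],env.pinch_z)
E
```

```text
pics
top ['color', 'camera_matrix', 'eye', 'orientation', 'shot'] [ 0.299 -0.002  1.073] [[500.8901376253765, 0.0, 283.5408217581944], [0.0, 500.8901376253765, 210.15954019583862], [0.0, 0.0, 1.0]]
brush [([403.0, 236.0, 446.0, 269.0], 0.81), ([323.0, 138.0, 384.0, 201.0], 0.74)] [([426.0, 255.0], 0.73, array([ 0.428, -0.305]))]
comb [([150.0, 250.0, 190.0, 290.0], 0.61), ([237.0, 226.0, 303.0, 287.0], 0.27)] [([166.0, 264.0], 0.56, array([0.426, 0.247]))]
scoop [([238.0, 245.0, 288.0, 277.0], 0.82)] [([266.0, 256.0], 0.82, array([0.436, 0.034]))]
soap [([337.0, 146.0, 378.0, 188.0], 0.69)] [([352.0, 168.0], 0.92, array([ 0.626, -0.161]))]
mat_pink [([323.0, 138.0, 386.0, 204.0], 0.59), ([240.0, 242.0, 290.0, 277.0], 0.56)] [([352.0, 164.0], 0.76, array([ 0.635, -0.162]))]
mat_green [([236.0, 223.0, 304.0, 286.0], 0.77)] [([269.0, 258.0], 0.73, array([0.431, 0.029]))]
mat_orange [([129.0, 236.0, 197.0, 304.0], 0.78)] [([164.0, 268.0], 0.81, array([0.418, 0.252]))]
mat_blue [([389.0, 227.0, 452.0, 291.0], 0.86)] [([421.0, 258.0], 0.92, array([ 0.422, -0.295]))]
mat_white [([177.0, 137
[... 887 characters left out ...]
4, array([ 0.631, -0.169]))]
mat_green [([252.0, 167.0, 301.0, 206.0], 0.59)] [([276.0, 188.0], 0.63, array([0.445, 0.028]))]
mat_orange [([328.0, 154.0, 379.0, 197.0], 0.91)] [([354.0, 173.0], 0.9, array([0.411, 0.253]))]
mat_blue [([134.0, 170.0, 191.0, 211.0], 0.89)] [([162.0, 188.0], 0.88, array([ 0.419, -0.29 ]))]
mat_white [([308.0, 225.0, 367.0, 272.0], 0.96)] [([336.0, 248.0], 0.76, array([0.656, 0.159]))]
mugs [([94.0, 215.0, 132.0, 257.0], 0.75), ([177.0, 228.0, 235.0, 272.0], 0.58)] [([122.0, 242.0], 0.92, array([ 0.591, -0.376])), ([276.0, 186.0], 0.69, array([0.439, 0.027]))]
[0.244 0.493 0.203] [[-0.897  0.443  0.   ]
 [ 0.443  0.897  0.   ]
 [-0.     0.    -1.   ]] 2.1 -0.0187
```

```bash
python3 -c "
import cv2
i=cv2.imread('pics/top0.png')[125:310,115:500];cv2.imwrite('pics/top0c.png',cv2.resize(i,None,fx=2.07,fy=2.07,interpolation=2))
i=cv2.imread('pics/scene0.png')[140:290,80:400];cv2.imwrite('pics/scene0c.png',cv2.resize(i,None,fx=2.5,fy=2.5,interpolation=2))"
```

```text
(no output)
```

View pics/top0c.png

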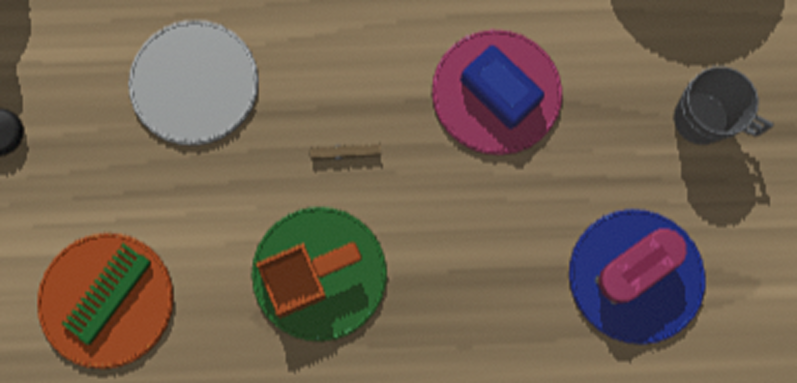

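View pics/scene0c.png

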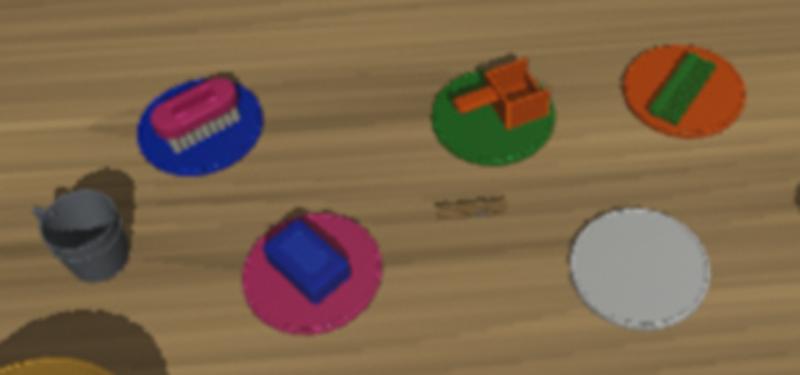

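Both views agree: soap lies on pink, brush on blue, comb on orange (left), scoop on green, white mat is free, mugs are at right (top px ≈ (463,175)). That makes two swaps. I'll fit the poses with silhouettes in both cameras.

```bash
cat > fit.py <<'E'
from h import *
from scipy.optimize import minimize
S=4
HUE=dict(pink=(158,179,90),green=(45,85,80),orange=(2,14,150),blue=(105,130,90))
def box(x0,x1,y0,y1,z0,z1): return np.array([[x,y,z] for x in(x0,x1) for y in(y0,y1) for z in(z0,z1)])/1000
def disc(r,z0,z1):
    a=np.linspace(0,2*np.pi,48);return np.array([[r*np.cos(t),r*np.sin(t),z] for t in a for z in(z0,z1)])/1000
def stad(L,W,z0,z1,r):
    d=disc(r,z0,z1)*1000;return np.vstack([d+[sx*(L/2-r),sy*(W/2-r),0] for sx in(-1,1) for sy in(-1,1)])/1000
MODEL=dict(brush=[stad(97,42,22,42,20.9)],comb=[box(-52.5,52.5,4,18,0,12),box(-52.5,52.5,-18,4,0,10)],
 scoop=[box(-2,2,-28,28,0,40),box(-2,48,-28,-24,0,40),box(-2,48,24,28,0,40),box(46,50,-28,28,0,22),box(-2,50,-28,28,0,4),box(-50,0,-10,10,30,38)],
 soap=[stad(80,50,0,30,6)],mat=[disc(70,0,8)])
COL=dict(brush="pink",comb="green",scoop="orange",soap="blue")
def mask(im,col,c,rad=.085):
    b=cv2.resize(im["color"],None,fx=S,fy=S,interpolation=cv2.INTER_CUBIC);h=cv2.cvtColor(b,cv2.COLOR_BGR2HSV)
    if col=="white": m=((h[...,1]<45)&(h[...,2]>120))
    else:
        lo,hi,s=HUE[col];m=(h[...,0]>=lo)&(h[...,0]<=hi)&(h[...,1]>s)&(h[...,2]>25)
    roi=np.zeros(m.shape,np.uint8);sil(im,[disc(rad*1000,0,40)],[c[0],c[1],0],0.008,roi)
    m=(m&(roi>0)).astype(np.uint8)
    m=cv2.morphologyEx(m,cv2.MORPH_OPEN,np.ones((5,5),np.uint8))
    n,l,st,_=cv2.connectedComponentsWithStats(m)
    if n<2: return m
    return (l==1+np.argmax(st[1:,4])).astype(np.uint8)
def sil(im,parts,p,z,out):
    c,s=np.cos(p[2]),np.sin(p[2])
    for q in parts:
        w=q@np.array([[c,s,0],[-s,c,0],[0,0,1]])+[p[0],p[1],z]
        px=np.array([proj(im,v) for v in w]);px=(px+.5)*S-.5
        h=cv2.convexHull((px*16).round().astype(np.int32));cv2.fillConvexPoly(out,h,1,shift=4)
def fit(ims,name,col,c,z=0.008,yaws=None):
    ms=[mask(i,col,c) for i in ims];parts=MODEL[name];isM=name=="mat"
    if isM:
        z=0
        for k,m in enumerate(ms):
            cs=np.vstack(cv2.findContours(m,0,1)[0]);h=cv2.convexHull(cs);ms[k]=cv2.fillConvexPoly(np.zeros_like(m),h,1)
    def cost(p):
        t=0
        for i,m in zip(ims,ms):
            o=np.zeros_like(m);sil(i,parts,[p[0]/100,p[1]/100,p[2]],z,o)
            t+=1-(o&m).sum()/max(1,(o|m).sum())
        return t/len(ims)
    best=None
    for y in ([0] if isM else (np.arange(0,2*np.pi,np.pi/6) if yaws is None else yaws)):
        x0=np.array([c[0]*100,c[1]*100,y])
        r=minimize(cost,x0,method="Nelder-Mead",options=dict(initial_simplex=x0+np.vstack([[0,0,0],[1.5,0,0],[0,1.5,0],[0,0,.3]]),xatol=5e-3,fatol=1e-4,maxfev=120))
        if best is None or r.fun<best.fun: best=r
    p=best.x;return np.array([p[0]/100,p[1]/100,np.degrees(p[2])%360]),1-best.fun
E
cat > run1.py <<'E'
from fit import *
import json
T=env.get_image("top");C=env.get_image("scene")
g=dict(pink=(.633,-.166),green=(.438,.029),orange=(.415,.252),blue=(.42,-.293),white=(.65,.163))
out={}
for k,c in g.items():
    a=[fit(i,"mat",k,c) for i in([T],[C],[T,C])];out["mat_"+k]=a[2][0].tolist()
    print(k,*[(np.round(x[0][:2],4).tolist(),round(x[1],3)) for x in a])
for o,m in dict(brush="blue",comb="orange",scoop="green",soap="pink").items():
    a=[fit(i,o,COL[o],out["mat_"+m][:2]) for i in([T],[C],[T,C])];out[o]=a[2][0].tolist()
    print(o,*[(np.round(x[0],4).tolist(),round(x[1],3)) for x in a])
json.dump(out,open("poses.json","w"))
E
time python3 run1.py
```

```text
pink ([0.6253, -0.1669], np.float64(0.977)) ([0.6242, -0.1667], np.float64(0.972)) ([0.6247, -0.1666], np.float64(0.974))
green ([0.4357, 0.0291], np.float64(0.981)) ([0.4332, 0.0302], np.float64(0.844)) ([0.4349, 0.0292], np.float64(0.911))
orange ([0.4154, 0.2503], np.float64(0.976)) ([0.4156, 0.2509], np.float64(0.989)) ([0.4155, 0.2507], np.float64(0.982))
blue ([0.4228, -0.2994], np.float64(0.97)) ([0.4203, -0.2981], np.float64(0.945)) ([0.4219, -0.2989], np.float64(0.956))
white ([0.6497, 0.1602], np.float64(0.956)) ([0.6465, 0.1605], np.float64(0.963)) ([0.6476, 0.1598], np.float64(0.958))
brush ([0.4282, -0.2954, 121.7774], np.float64(0.915)) ([0.4269, -0.2941, 127.7884], np.float64(0.888)) ([0.4268, -0.2938, 302.6261], np.float64(0.898))
comb ([0.4213, 0.2443, 141.3594], np.float64(0.563)) ([0.4166, 0.2497, 326.329], np.float64(0.762)) ([0.4201, 0.2469, 145.9404], np.float64(0.654))
scoop ([0.4341, 0.0345, 110.3474], np.float64(0.918)) ([0.4319, 0.0365, 111.1304], np.float64(0.928)) ([0.4333, 0.0352, 111.3387], np.float64(0.911))
soap ([0.6244, -0.1701, 226.0107], np.float64(0.857)) ([0.6226, -0.1697, 216.5929], np.float64(0.829)) ([0.6241, -0.1691, 216.7573], np.float64(0.84))
real	3m38.149s
user	3m34.679s
sys	0m2.404s
```

```bash
python3 - <<'E'
s=open('h.py').read()
i=s.index("def proj")
s=s[:i]+'''def proj(im,P):
    K=np.array(im["camera_matrix"]);R=np.array(im["orientation"]);e=np.array(im["eye"])
    c=(np.atleast_2d(P)-e)@R*[1,-1,-1];u=c@K.T;r=u[:,:2]/u[:,2:];return r if np.ndim(P)>1 else r[0]
'''
open('h.py','w').write(s)
f=open('fit.py').read().replace("px=np.array([proj(im,v) for v in w])","px=proj(im,w)")
f=f.replace("    m=cv2.morphologyEx(m,cv2.MORPH_OPEN","    m=cv2.morphologyEx(m,cv2.MORPH_CLOSE,np.ones((9,9),np.uint8))\n    m=cv2.morphologyEx(m,cv2.MORPH_OPEN")
open('fit.py','w').write(f)
E
python3 - <<'E'
from fit import *
import json
P=json.load(open("poses.json"))
T=env.get_image("top");C=env.get_image("scene");tiles=[]
for o,m in dict(soap="pink",comb="orange",brush="blue").items():
    a=[fit(i,o,COL[o],P[o][:2],yaws=[np.radians(P[o][2])]) for i in([T],[C],[T,C])]
    print(o,*[(np.round(x[0],4).tolist(),round(x[1],3)) for x in a])
    p=a[2][0].copy();P[o]=p.tolist();p[2]=np.radians(p[2])
    for im in(T,C):
        v=cv2.resize(im["color"],None,fx=S,fy=S,interpolation=2);
        mk=mask(im,COL[o],P["mat_"+m]);s=np.zeros_like(mk);sil(im,MODEL[o],p,.008,s)
        cv2.drawContours(v,cv2.findContours(mk,0,1)[0],-1,(255,255,255),1);cv2.drawContours(v,cv2.findContours(s,0,1)[0],-1,(0,255,255),1)
        q=((proj(im,[p[0],p[1],.02])+.5)*S).astype(int);tiles.append(v[q[1]-130:q[1]+130,q[0]-130:q[0]+130])
cv2.imwrite("pics/chk.png",np.vstack([np.hstack(tiles[::2]),np.hstack(tiles[1::2])]))
json.dump(P,open("poses.json","w"))
E
```

```text
soap ([0.6261, -0.1705, 224.2668], np.float64(0.855)) ([0.6241, -0.1691, 216.7573], np.float64(0.828)) ([0.6241, -0.1691, 216.7573], np.float64(0.84))
comb ([0.4212, 0.246, 143.4742], np.float64(0.825)) ([0.4159, 0.2495, 147.2188], np.float64(0.752)) ([0.4201, 0.2469, 145.9404], np.float64(0.786))
brush ([0.4268, -0.2938, 302.6261], np.float64(0.914)) ([0.4263, -0.2936, 306.0541], np.float64(0.885)) ([0.4268, -0.2938, 302.6261], np.float64(0.899))
```

View pics/chk.png

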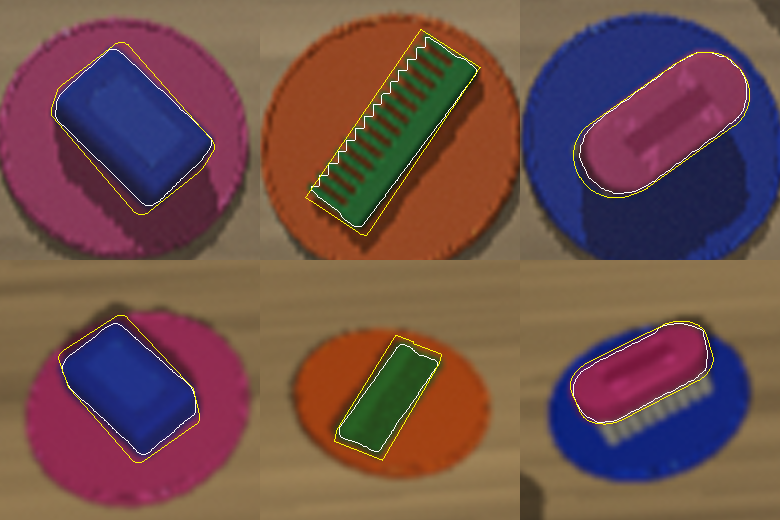

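The outlines match: soap ≈41° mod 180, comb ≈146° with the spine on the right side, brush ≈124°. The offsets are within about 2 mm. I'll start on the left by moving the comb to white.

```bash
cat > go.py <<'E'
# usage: go.py x y z a  -> turn first (rz), then shift in the turned tool axes; pairs of targets chain
import sys
from h import *
s=env.observe();p=np.array(s["position"]);R=np.array(s["tool_rot"]);a=np.degrees(np.arctan2(R[1,0],R[0,0]))
print("t",s["time_s"],"pos",p.round(4),"a",round(a,1),"tilt",R[:2,2].round(4),"grip",round(s["grip_width"],4),round(s["gripper_force"],1),"q6",np.round(s["q"],0)[5])
v=list(map(float,sys.argv[1:]))
for k in range(0,len(v),4):
    t=np.array(v[k:k+3]);b=v[k+3];D=t-p;r=np.radians(b)
    print("rz %.3f (rad)  dx %.4f dy %.4f dz %.4f"%(np.radians((a-b+180)%360-180),np.cos(r)*D[0]+np.sin(r)*D[1],np.sin(r)*D[0]-np.cos(r)*D[1],-D[2]))
    p=t;a=b
E
python3 go.py .4201 .2469 .10 145 .4201 .2469 .010 145 .4201 .2469 .10 145 .6476 .1598 .10 145
```

```text
t 2.3 pos [0.2435 0.4931 0.2027] a 153.7 tilt [-0.0001  0.    ] grip 0.0854 0.0 q6 -12.0
rz 0.152 (rad)  dx -0.2859 dy -0.1004 dz 0.1027
rz 0.000 (rad)  dx 0.0000 dy 0.0000 dz 0.0900
rz 0.000 (rad)  dx 0.0000 dy 0.0000 dz -0.0900
rz 0.000 (rad)  dx -0.2363 dy 0.0591 dz -0.0000
```

>>> arm_command(
  deltas=[
    {"rz": 0.076},
    {"rz": 0.076},
    {"dx": -0.0357,"dy": -0.0125,"dz": 0.0128},
    {"dx": -0.0357,"dy": -0.0125,"dz": 0.0128},
    {"dx": -0.0357,"dy": -0.0125,"dz": 0.0128},
    {"dx": -0.0357,"dy": -0.0125,"dz": 0.0128},
    {"dx": -0.0357,"dy": -0.0125,"dz": 0.0128},
    {"dx": -0.0357,"dy": -0.0125,"dz": 0.0128},
    {"dx": -0.0357,"dy": -0.0125,"dz": 0.0128},
    {"dx": -0.0357,"dy": -0.0125,"dz": 0.0128},
    {},
    {},
  ],
  squeeze=30,
)

```text
invalid input
```

>>> arm_command(
  deltas=[
    {"rx": 0,"ry": 0,"rz": 0.076,"dx": 0,"dy": 0,"dz": 0,"fingers": 0.0854},
    {"rx": 0,"ry": 0,"rz": 0.076,"dx": 0,"dy": 0,"dz": 0,"fingers": 0.0854},
    {"rx": 0,"ry": 0,"rz": 0,"dx": -0.0357,"dy": -0.0125,"dz": 0.0128,"fingers": 0.0854},
    {"rx": 0,"ry": 0,"rz": 0,"dx": -0.0357,"dy": -0.0125,"dz": 0.0128,"fingers": 0.0854},
    {"rx": 0,"ry": 0,"rz": 0,"dx": -0.0357,"dy": -0.0125,"dz": 0.0128,"fingers": 0.0854},
    {"rx": 0,"ry": 0,"rz": 0,"dx": -0.0357,"dy": -0.0125,"dz": 0.0128,"fingers": 0.0854},
    {"rx": 0,"ry": 0,"rz": 0,"dx": -0.0357,"dy": -0.0125,"dz": 0.0128,"fingers": 0.0854},
    {"rx": 0,"ry": 0,"rz": 0,"dx": -0.0357,"dy": -0.0125,"dz": 0.0128,"fingers": 0.0854},
    {"rx": 0,"ry": 0,"rz": 0,"dx": -0.0357,"dy": -0.0125,"dz": 0.0128,"fingers": 0.0854},
    {"rx": 0,"ry": 0,"rz": 0,"dx": -0.0357,"dy": -0.0125,"dz": 0.0128,"fingers": 0.0854},
    {"rx": 0,"ry": 0,"rz": 0,"dx": 0,"dy": 0,"dz": 0,"fingers": 0.0854},
  ],
  squeeze=30,
)

```text
time_s: 3.4
position: [0.4219, 0.2443, 0.099]
tool_rot: [[-0.817, 0.577, -0.002], [0.577, 0.817, -0.001], [0.001, -0.002, -1.0]]
ft_force: [-0.0, 0.6, 0.3]
grip_width: 0.0854
gripper_force: 0.0
```

>>> arm_command(
  deltas=[
    {"rx": 0,"ry": 0,"rz": 0,"dx": 0,"dy": 0,"dz": 0.02,"fingers": 0.0854},
    {"rx": 0,"ry": 0,"rz": 0,"dx": 0,"dy": 0,"dz": 0.02,"fingers": 0.0854},
    {"rx": 0,"ry": 0,"rz": 0,"dx": 0,"dy": 0,"dz": 0.02,"fingers": 0.0854},
    {"rx": 0,"ry": 0,"rz": 0,"dx": 0,"dy": 0,"dz": 0.015,"fingers": 0.0854},
    {"rx": 0,"ry": 0,"rz": 0,"dx": 0,"dy": 0,"dz": 0.014,"fingers": 0.0854},
    {"rx": 0,"ry": 0,"rz": 0,"dx": 0,"dy": 0,"dz": 0,"fingers": 0.0854},
    {"rx": 0,"ry": 0,"rz": 0,"dx": 0,"dy": 0,"dz": 0,"fingers": 0.0854},
  ],
  squeeze=30,
)

```text
time_s: 4.1
position: [0.4202, 0.2478, 0.0118]
tool_rot: [[-0.819, 0.573, 0.0], [0.573, 0.819, 0.0], [-0.0, 0.0, -1.0]]
ft_force: [-0.2, 0.5, 1.0]
grip_width: 0.0853
gripper_force: 0.0
```

>>> arm_command(
  deltas=[
    {"rx": 0,"ry": 0,"rz": 0,"dx": 0,"dy": 0,"dz": 0,"fingers": 0.05},
    {"rx": 0,"ry": 0,"rz": 0,"dx": 0,"dy": 0,"dz": 0,"fingers": 0.03},
    {"rx": 0,"ry": 0,"rz": 0,"dx": 0,"dy": 0,"dz": 0,"fingers": 0.0},
    {"rx": 0,"ry": 0,"rz": 0,"dx": 0,"dy": 0,"dz": 0,"fingers": 0.0},
    {"rx": 0,"ry": 0,"rz": 0,"dx": 0,"dy": 0,"dz": 0,"fingers": 0.0},
    {"rx": 0,"ry": 0,"rz": 0,"dx": 0,"dy": 0,"dz": 0,"fingers": 0.0},
    {"rx": 0,"ry": 0,"rz": 0,"dx": 0,"dy": 0,"dz": 0,"fingers": 0.0},
    {"rx": 0,"ry": 0,"rz": 0,"dx": 0,"dy": 0,"dz": 0,"fingers": 0.0},
  ],
  squeeze=30,
)

```text
time_s: 4.9
position: [0.4202, 0.2474, 0.0113]
tool_rot: [[-0.819, 0.574, -0.0], [0.574, 0.819, -0.0], [0.0, -0.0, -1.0]]
ft_force: [-0.5, -0.2, 0.3]
grip_width: -0.0
gripper_force: 0.0
```

```bash
cat > snap.py <<'E'
import sys
from h import *
n,x,y,w=sys.argv[1],*map(float,sys.argv[2:5]);o=[]
for c in("top","scene"):
    im=env.get_image(c);q=proj(im,[x,y,.02]).astype(int);r=int(w)
    o.append(cv2.resize(im["color"][max(0,q[1]-r):q[1]+r,max(0,q[0]-r):q[0]+r],(390,390),interpolation=2))
cv2.imwrite(f"pics/{n}.png",np.hstack(o))
E
python3 snap.py miss .42 .247 60
```

```text
(no output)
```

View pics/miss.png

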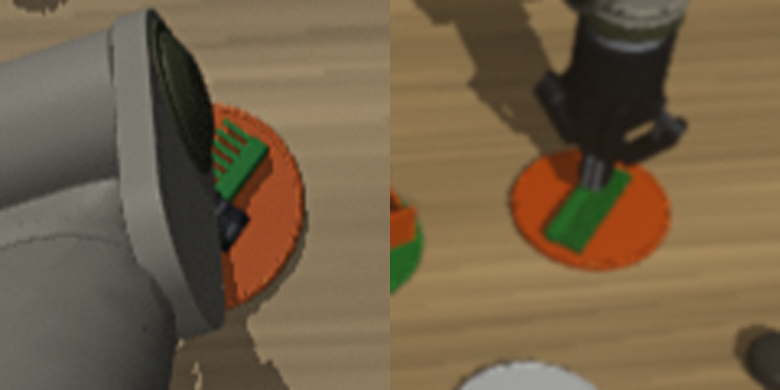

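The fingers look shut beside or over the comb. I'll lift closed, move aside and re-measure.

>>> arm_command(
  deltas=[
    {"rx": 0,"ry": 0,"rz": 0,"dx": 0,"dy": 0,"dz": -0.01,"fingers": 0.0},
    {"rx": 0,"ry": 0,"rz": 0,"dx": 0,"dy": 0,"dz": -0.02,"fingers": 0.0},
    {"rx": 0,"ry": 0,"rz": 0,"dx": 0,"dy": 0,"dz": -0.03,"fingers": 0.0},
    {"rx": 0,"ry": 0,"rz": 0,"dx": 0,"dy": 0,"dz": -0.03,"fingers": 0.0854},
    {"rx": 0,"ry": 0,"rz": 0,"dx": 0.04,"dy": 0.02,"dz": 0,"fingers": 0.0854},
    {"rx": 0,"ry": 0,"rz": 0,"dx": 0.04,"dy": 0.02,"dz": 0,"fingers": 0.0854},
    {"rx": 0,"ry": 0,"rz": 0,"dx": 0.04,"dy": 0.02,"dz": 0,"fingers": 0.0854},
    {"rx": 0,"ry": 0,"rz": 0,"dx": 0.04,"dy": 0.02,"dz": 0,"fingers": 0.0854},
    {"rx": 0,"ry": 0,"rz": 0,"dx": 0.04,"dy": 0.02,"dz": 0,"fingers": 0.0854},
  ],
)

```text
time_s: 5.9
position: [0.3126, 0.4455, 0.1022]
tool_rot: [[-0.819, 0.574, 0.001], [0.574, 0.819, 0.001], [-0.0, 0.001, -1.0]]
ft_force: [1.1, 0.2, 0.6]
grip_width: 0.0847
gripper_force: 0.0
```

```bash
python3 snap.py miss2 .42 .247 40; python3 go.py
```

```text
t 6.0 pos [0.311  0.4475 0.102 ] a 145.3 tilt [0.0004 0.0016] grip 0.0856 0.0 q6 -13.0
```

View pics/miss2.png

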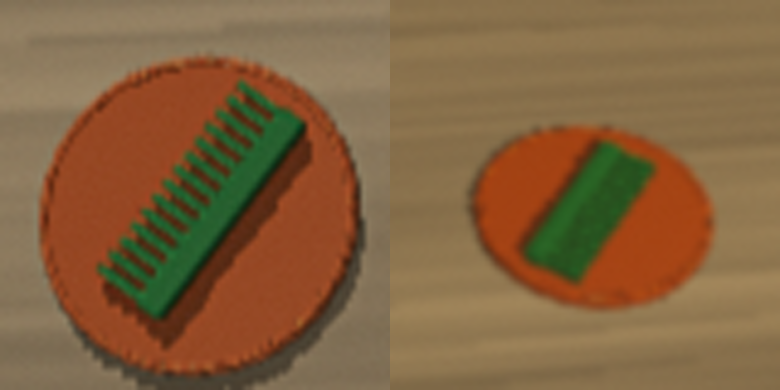

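The comb is untouched, so the fingers passed above it. I'll retry with the fingers pre-set to 52 mm and go lower in small steps, watching the force.

```bash
python3 go.py .420 .246 .10 143 .420 .246 .014 143
```

```text
t 6.0 pos [0.311  0.4475 0.102 ] a 145.3 tilt [0.0004 0.0016] grip 0.0856 0.0 q6 -13.0
rz 0.040 (rad)  dx -0.2083 dy -0.0954 dz 0.0020
rz 0.000 (rad)  dx 0.0000 dy 0.0000 dz 0.0860
```

>>> arm_command(
  deltas=[
    {"rx": 0,"ry": 0,"rz": 0.04,"dx": 0,"dy": 0,"dz": 0,"fingers": 0.052},
    {"rx": 0,"ry": 0,"rz": 0,"dx": -0.0347,"dy": -0.0159,"dz": 0,"fingers": 0.052},
    {"rx": 0,"ry": 0,"rz": 0,"dx": -0.0347,"dy": -0.0159,"dz": 0,"fingers": 0.052},
    {"rx": 0,"ry": 0,"rz": 0,"dx": -0.0347,"dy": -0.0159,"dz": 0,"fingers": 0.052},
    {"rx": 0,"ry": 0,"rz": 0,"dx": -0.0347,"dy": -0.0159,"dz": 0,"fingers": 0.052},
    {"rx": 0,"ry": 0,"rz": 0,"dx": -0.0347,"dy": -0.0159,"dz": 0,"fingers": 0.052},
    {"rx": 0,"ry": 0,"rz": 0,"dx": -0.0347,"dy": -0.0159,"dz": 0.002,"fingers": 0.052},
    {"rx": 0,"ry": 0,"rz": 0,"dx": 0,"dy": 0,"dz": 0.02,"fingers": 0.052},
    {"rx": 0,"ry": 0,"rz": 0,"dx": 0,"dy": 0,"dz": 0.02,"fingers": 0.052},
    {"rx": 0,"ry": 0,"rz": 0,"dx": 0,"dy": 0,"dz": 0.02,"fingers": 0.052},
    {"rx": 0,"ry": 0,"rz": 0,"dx": 0,"dy": 0,"dz": 0.015,"fingers": 0.052},
    {"rx": 0,"ry": 0,"rz": 0,"dx": 0,"dy": 0,"dz": 0,"fingers": 0.052},
  ],
)

```text
time_s: 7.2
position: [0.4208, 0.2412, 0.0234]
tool_rot: [[-0.795, 0.606, -0.003], [0.606, 0.795, -0.001], [0.002, -0.002, -1.0]]
ft_force: [-1.2, -0.3, 0.4]
grip_width: 0.0521
gripper_force: 0.0
```

>>> arm_command(
  deltas=[
    {"rx": 0,"ry": 0,"rz": 0,"dx": 0,"dy": 0,"dz": 0.005,"fingers": 0.052},
    {"rx": 0,"ry": 0,"rz": 0,"dx": 0,"dy": 0,"dz": 0.004,"fingers": 0.052},
    {"rx": 0,"ry": 0,"rz": 0,"dx": 0,"dy": 0,"dz": 0.002,"fingers": 0.052},
    {"rx": 0,"ry": 0,"rz": 0,"dx": 0,"dy": 0,"dz": 0,"fingers": 0.052},
  ],
)

```text
time_s: 7.6
position: [0.4216, 0.242, 0.0134]
tool_rot: [[-0.796, 0.606, 0.0], [0.606, 0.796, 0.0], [-0.0, 0.0, -1.0]]
ft_force: [-0.9, -1.0, -0.0]
grip_width: 0.0519
gripper_force: 0.0
```

>>> arm_command(
  deltas=[
    {"rx": 0,"ry": 0,"rz": 0,"dx": 0.003,"dy": 0.002,"dz": 0.002,"fingers": 0.052},
    {"rx": 0,"ry": 0,"rz": 0,"dx": 0,"dy": 0,"dz": 0.002,"fingers": 0.052},
    {"rx": 0,"ry": 0,"rz": 0,"dx": 0,"dy": 0,"dz": 0.001,"fingers": 0.052},
    {"rx": 0,"ry": 0,"rz": 0,"dx": 0,"dy": 0,"dz": 0,"fingers": 0.052},
  ],
)

```text
time_s: 8.0
position: [0.4203, 0.2454, 0.0082]
tool_rot: [[-0.796, 0.606, -0.0], [0.606, 0.796, -0.0], [0.0, -0.0, -1.0]]
ft_force: [-0.1, 0.1, -0.2]
grip_width: 0.0519
gripper_force: 0.0
```

>>> arm_command(
  deltas=[
    {"rx": 0,"ry": 0,"rz": 0,"dx": 0,"dy": 0,"dz": 0,"fingers": 0.04},
    {"rx": 0,"ry": 0,"rz": 0,"dx": 0,"dy": 0,"dz": 0,"fingers": 0.034},
    {"rx": 0,"ry": 0,"rz": 0,"dx": 0,"dy": 0,"dz": 0,"fingers": 0.03},
    {"rx": 0,"ry": 0,"rz": 0,"dx": 0,"dy": 0,"dz": 0,"fingers": 0.03},
    {"rx": 0,"ry": 0,"rz": 0,"dx": 0,"dy": 0,"dz": 0,"fingers": 0.03},
  ],
)

```text
time_s: 8.5
position: [0.4204, 0.2454, 0.0083]
tool_rot: [[-0.796, 0.606, 0.0], [0.606, 0.796, 0.0], [-0.0, 0.0, -1.0]]
ft_force: [-0.6, -0.6, -0.1]
grip_width: 0.0298
gripper_force: 0.0
```

```bash
python3 - <<'E'
from h import *
im=env.get_image("scene");v=cv2.resize(im["color"],None,fx=8,fy=8,interpolation=2)
s=env.observe();p=np.array(s["position"]);R=np.array(s["tool_rot"])
f=lambda P:tuple(((proj(im,P)+.5)*8).astype(int).tolist())
for k in(-.015,.015): cv2.circle(v,f(p+R[:,1]*k),4,(0,255,255),-1)
for c in((.42,.246),): cv2.circle(v,f([c[0],c[1],.02]),4,(255,0,255),-1)
q=f(p);cv2.imwrite("pics/z.png",v[q[1]-300:q[1]+200,q[0]-250:q[0]+250])
E
```

```text
(no output)
```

View pics/z.png

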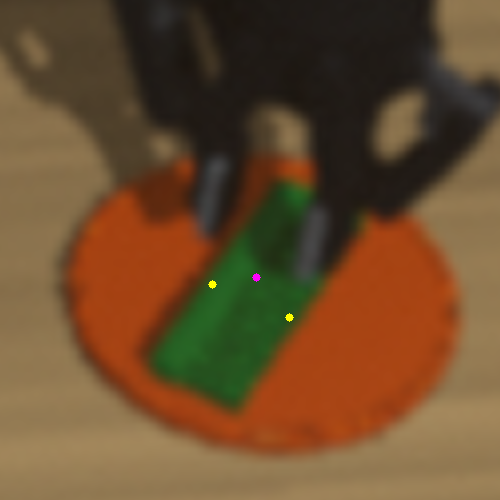

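The finger tips at crop px (205,235) and (310,278) sit about 20 mm above where the TCP reading puts them (yellow dots at (212,284) and (289,317)), so they are above the comb. I'll open and go lower, guarding by force.

>>> arm_command(
  deltas=[
    {"rx": 0,"ry": 0,"rz": 0,"dx": 0,"dy": 0,"dz": 0,"fingers": 0.056},
    {"rx": 0,"ry": 0,"rz": 0,"dx": 0,"dy": 0,"dz": 0,"fingers": 0.056},
    {"rx": 0,"ry": 0,"rz": 0,"dx": 0,"dy": 0,"dz": 0.002,"fingers": 0.056},
    {"rx": 0,"ry": 0,"rz": 0,"dx": 0,"dy": 0,"dz": 0.002,"fingers": 0.056},
    {"rx": 0,"ry": 0,"rz": 0,"dx": 0,"dy": 0,"dz": 0.002,"fingers": 0.056},
    {"rx": 0,"ry": 0,"rz": 0,"dx": 0,"dy": 0,"dz": 0,"fingers": 0.056},
  ],
)

```text
time_s: 9.15
position: [0.4202, 0.2453, 0.002]
tool_rot: [[-0.796, 0.606, -0.001], [0.606, 0.796, -0.0], [0.0, -0.0, -1.0]]
ft_force: [-0.3, -0.6, 0.4]
grip_width: 0.0561
gripper_force: 0.0
```

>>> arm_command(
  deltas=[
    {"rx": 0,"ry": 0,"rz": 0,"dx": 0,"dy": 0,"dz": 0.002,"fingers": 0.056},
    {"rx": 0,"ry": 0,"rz": 0,"dx": 0,"dy": 0,"dz": 0.002,"fingers": 0.056},
    {"rx": 0,"ry": 0,"rz": 0,"dx": 0,"dy": 0,"dz": 0,"fingers": 0.056},
  ],
)

```text
time_s: 9.45
position: [0.4202, 0.2453, -0.0019]
tool_rot: [[-0.796, 0.606, -0.0], [0.606, 0.796, -0.0], [0.0, -0.0, -1.0]]
ft_force: [-0.4, -0.9, 0.6]
grip_width: 0.0559
gripper_force: 0.0
```

>>> arm_command(
  deltas=[
    {"rx": 0,"ry": 0,"rz": 0,"dx": 0,"dy": 0,"dz": 0.002,"fingers": 0.056},
    {"rx": 0,"ry": 0,"rz": 0,"dx": 0,"dy": 0,"dz": 0.002,"fingers": 0.056},
    {"rx": 0,"ry": 0,"rz": 0,"dx": 0,"dy": 0,"dz": 0,"fingers": 0.056},
  ],
)

```text
time_s: 9.75
position: [0.4202, 0.2453, -0.0059]
tool_rot: [[-0.796, 0.606, -0.0], [0.606, 0.796, -0.0], [0.0, -0.0, -1.0]]
ft_force: [-0.2, 0.1, 0.5]
grip_width: 0.056
gripper_force: 0.0
```

>>> arm_command(
  deltas=[
    {"rx": 0,"ry": 0,"rz": 0,"dx": 0,"dy": 0,"dz": 0,"fingers": 0.04},
    {"rx": 0,"ry": 0,"rz": 0,"dx": 0,"dy": 0,"dz": 0,"fingers": 0.034},
    {"rx": 0,"ry": 0,"rz": 0,"dx": 0,"dy": 0,"dz": 0,"fingers": 0.03},
    {"rx": 0,"ry": 0,"rz": 0,"dx": 0,"dy": 0,"dz": 0,"fingers": 0.03},
    {"rx": 0,"ry": 0,"rz": 0,"dx": 0,"dy": 0,"dz": 0,"fingers": 0.03},
  ],
)

```text
time_s: 10.25
position: [0.4204, 0.2454, -0.0056]
tool_rot: [[-0.796, 0.606, 0.0], [0.606, 0.796, 0.0], [-0.0, 0.0, -1.0]]
ft_force: [-0.4, -0.1, 0.6]
grip_width: 0.0303
gripper_force: 0.0
```

>>> arm_command(
  deltas=[
    {"rx": 0,"ry": 0,"rz": 0,"dx": 0,"dy": 0,"dz": 0.002,"fingers": 0.03},
    {"rx": 0,"ry": 0,"rz": 0,"dx": 0,"dy": 0,"dz": 0.001,"fingers": 0.03},
    {"rx": 0,"ry": 0,"rz": 0,"dx": 0,"dy": 0,"dz": 0,"fingers": 0.03},
  ],
)

```text
time_s: 10.55
position: [0.4202, 0.2453, -0.0089]
tool_rot: [[-0.796, 0.606, -0.0], [0.606, 0.796, -0.0], [0.0, -0.0, -1.0]]
ft_force: [-0.8, -0.2, -0.6]
grip_width: 0.03
gripper_force: 0.0
```

```bash
python3 - <<'E'
from h import *
im=env.get_image("scene");v=cv2.resize(im["color"],None,fx=8,fy=8,interpolation=2)
s=env.observe();p=np.array(s["position"]);R=np.array(s["tool_rot"]);print(p,s["ft_force"])
f=lambda P:tuple(((proj(im,P)+.5)*8).astype(int).tolist())
for z,c in((0,(0,255,255)),(.02,(255,255,255)),(.04,(255,0,255))):
    for k in(-.015,.015): cv2.circle(v,f(p+R[:,1]*k-R[:,2]*z),4,c,-1)
q=f(p);cv2.imwrite("pics/z2.png",v[q[1]-300:q[1]+200,q[0]-250:q[0]+250])
E
```

```text
[ 0.42030704  0.24535946 -0.00879465] [ 0.50538648 -0.14789442 -1.17682997]
```

View pics/z2.png

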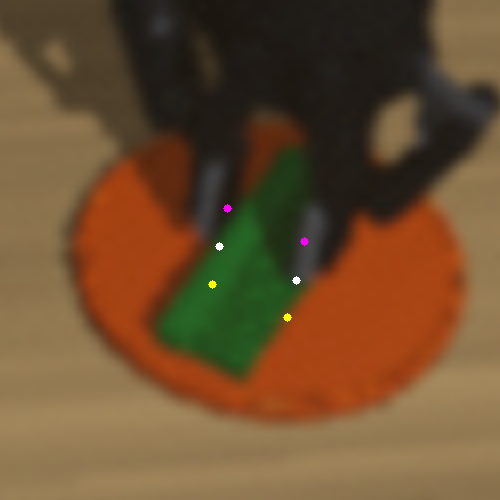

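>>> arm_command(
  deltas=[
    {"rx": 0,"ry": 0,"rz": 0,"dx": 0,"dy": 0,"dz": 0.002,"fingers": 0.03},
    {"rx": 0,"ry": 0,"rz": 0,"dx": 0,"dy": 0,"dz": 0.001,"fingers": 0.03},
    {"rx": 0,"ry": 0,"rz": 0,"dx": 0,"dy": 0,"dz": 0,"fingers": 0.03},
  ],
)

```text
time_s: 10.9
position: [0.4206, 0.2455, -0.0097]
tool_rot: [[-0.796, 0.606, 0.002], [0.606, 0.796, 0.0], [-0.001, 0.001, -1.0]]
ft_force: [-6.3, -2.2, 27.6]
grip_width: 0.0297
gripper_force: 13.6
```

>>> arm_command(
  deltas=[
    {"rx": 0,"ry": 0,"rz": 0,"dx": 0,"dy": 0,"dz": 0.002,"fingers": 0.03},
    {"rx": 0,"ry": 0,"rz": 0,"dx": 0,"dy": 0,"dz": 0.001,"fingers": 0.03},
    {"rx": 0,"ry": 0,"rz": 0,"dx": 0,"dy": 0,"dz": 0,"fingers": 0.03},
  ],
)

```text
time_s: 11.2
position: [0.4208, 0.2455, -0.0105]
tool_rot: [[-0.796, 0.605, 0.003], [0.605, 0.796, 0.0], [-0.003, 0.002, -1.0]]
ft_force: [-12.8, -5.6, 58.1]
grip_width: 0.0298
gripper_force: 29.3
```

Contact on top at TCP z ≈ −9 mm. I'll back up, open to 60 mm and go down around the comb.

>>> arm_command(
  deltas=[
    {"rx": 0,"ry": 0,"rz": 0,"dx": 0,"dy": 0,"dz": -0.008,"fingers": 0.03},
    {"rx": 0,"ry": 0,"rz": 0,"dx": 0,"dy": 0,"dz": -0.008,"fingers": 0.062},
    {"rx": 0,"ry": 0,"rz": 0,"dx": 0,"dy": 0,"dz": 0,"fingers": 0.062},
    {"rx": 0,"ry": 0,"rz": 0,"dx": 0,"dy": 0,"dz": 0,"fingers": 0.062},
    {"rx": 0,"ry": 0,"rz": 0,"dx": 0,"dy": 0,"dz": 0.004,"fingers": 0.062},
    {"rx": 0,"ry": 0,"rz": 0,"dx": 0,"dy": 0,"dz": 0.004,"fingers": 0.062},
    {"rx": 0,"ry": 0,"rz": 0,"dx": 0,"dy": 0,"dz": 0,"fingers": 0.062},
  ],
)

```text
time_s: 11.9
position: [0.4199, 0.2452, -0.0076]
tool_rot: [[-0.796, 0.606, -0.002], [0.606, 0.796, -0.001], [0.001, -0.002, -1.0]]
ft_force: [-0.7, 0.1, 0.6]
grip_width: 0.0622
gripper_force: 0.0
```

>>> arm_command(
  deltas=[
    {"rx": 0,"ry": 0,"rz": 0,"dx": 0,"dy": 0,"dz": 0.003,"fingers": 0.062},
    {"rx": 0,"ry": 0,"rz": 0,"dx": 0,"dy": 0,"dz": 0.003,"fingers": 0.062},
    {"rx": 0,"ry": 0,"rz": 0,"dx": 0,"dy": 0,"dz": 0,"fingers": 0.062},
  ],
)

```text
time_s: 12.2
position: [0.4202, 0.2453, -0.0131]
tool_rot: [[-0.796, 0.606, -0.001], [0.606, 0.796, -0.0], [0.0, -0.001, -1.0]]
ft_force: [0.1, -0.6, 0.0]
grip_width: 0.0619
gripper_force: 0.0
```

>>> arm_command(
  deltas=[
    {"rx": 0,"ry": 0,"rz": 0,"dx": 0,"dy": 0,"dz": 0.002,"fingers": 0.062},
    {"rx": 0,"ry": 0,"rz": 0,"dx": 0,"dy": 0,"dz": 0.002,"fingers": 0.062},
    {"rx": 0,"ry": 0,"rz": 0,"dx": 0,"dy": 0,"dz": 0,"fingers": 0.062},
  ],
)

```text
time_s: 12.5
position: [0.4202, 0.2453, -0.0169]
tool_rot: [[-0.796, 0.606, -0.0], [0.606, 0.796, -0.0], [0.0, -0.0, -1.0]]
ft_force: [-0.4, 0.8, 0.3]
grip_width: 0.0624
gripper_force: 0.0
```

>>> arm_command(
  deltas=[
    {"rx": 0,"ry": 0,"rz": 0,"dx": 0,"dy": 0,"dz": 0,"fingers": 0.045},
    {"rx": 0,"ry": 0,"rz": 0,"dx": 0,"dy": 0,"dz": 0,"fingers": 0.034},
    {"rx": 0,"ry": 0,"rz": 0,"dx": 0,"dy": 0,"dz": 0,"fingers": 0.028},
    {"rx": 0,"ry": 0,"rz": 0,"dx": 0,"dy": 0,"dz": 0,"fingers": 0.028},
    {"rx": 0,"ry": 0,"rz": 0,"dx": 0,"dy": 0,"dz": 0,"fingers": 0.028},
  ],
)

```text
time_s: 13.0
position: [0.4204, 0.2454, -0.0164]
tool_rot: [[-0.796, 0.606, 0.0], [0.606, 0.796, 0.0], [-0.0, 0.0, -1.0]]
ft_force: [-0.6, -1.0, 5.8]
grip_width: 0.0352
gripper_force: 30.4
```

Gripped at 35 mm with 30 N. The true tips sit about 27 mm above the reported TCP, so I'll use that offset from now on. Lift and carry to white.

>>> arm_command(
  deltas=[
    {"rx": 0,"ry": 0,"rz": 0,"dx": 0,"dy": 0,"dz": -0.008,"fingers": 0.028},
    {"rx": 0,"ry": 0,"rz": 0,"dx": 0,"dy": 0,"dz": -0.018,"fingers": 0.028},
    {"rx": 0,"ry": 0,"rz": 0,"dx": 0,"dy": 0,"dz": -0.02,"fingers": 0.028},
    {"rx": 0,"ry": 0,"rz": 0,"dx": 0,"dy": 0,"dz": -0.02,"fingers": 0.028},
    {"rx": 0,"ry": 0,"rz": 0,"dx": 0,"dy": 0,"dz": -0.02,"fingers": 0.028},
    {"rx": 0,"ry": 0,"rz": 0,"dx": -0.0332,"dy": 0.0099,"dz": 0,"fingers": 0.028},
    {"rx": 0,"ry": 0,"rz": 0,"dx": -0.0332,"dy": 0.0099,"dz": 0,"fingers": 0.028},
    {"rx": 0,"ry": 0,"rz": 0,"dx": -0.0332,"dy": 0.0099,"dz": 0,"fingers": 0.028},
    {"rx": 0,"ry": 0,"rz": 0,"dx": -0.0332,"dy": 0.0099,"dz": 0,"fingers": 0.028},
    {"rx": 0,"ry": 0,"rz": 0,"dx": -0.0332,"dy": 0.0099,"dz": 0,"fingers": 0.028},
    {"rx": 0,"ry": 0,"rz": 0,"dx": -0.0332,"dy": 0.0099,"dz": 0,"fingers": 0.028},
    {"rx": 0,"ry": 0,"rz": 0,"dx": -0.0332,"dy": 0.0099,"dz": 0,"fingers": 0.028},
  ],
)

```text
time_s: 14.2
position: [0.6484, 0.1591, 0.0696]
tool_rot: [[-0.796, 0.606, -0.0], [0.606, 0.796, 0.0], [0.0, 0.0, -1.0]]
ft_force: [-0.1, 0.4, 0.3]
grip_width: 0.0347
gripper_force: 30.1
```

>>> arm_command(
  deltas=[
    {"rx": 0,"ry": 0,"rz": 0,"dx": 0,"dy": 0,"dz": 0,"fingers": 0.028},
    {"rx": 0,"ry": 0,"rz": 0,"dx": 0,"dy": 0,"dz": 0,"fingers": 0.028},
    {"rx": 0,"ry": 0,"rz": 0,"dx": 0,"dy": 0,"dz": 0,"fingers": 0.028},
  ],
)

```text
time_s: 14.5
position: [0.6463, 0.1602, 0.0694]
tool_rot: [[-0.796, 0.605, -0.001], [0.605, 0.796, 0.0], [0.001, -0.0, -1.0]]
ft_force: [-0.3, 0.4, -0.8]
grip_width: 0.0348
gripper_force: 30.1
```

```bash
python3 go.py .6476 .1598 -.015 142.7; python3 snap.py held .645 .16 70
```

```text
t 14.5 pos [0.6463 0.1602 0.0694] a 142.7 tilt [-0.0009  0.0001] grip 0.0348 30.1 q6 -49.0
rz 0.001 (rad)  dx -0.0013 dy 0.0004 dz 0.0844
```

View pics/held.png

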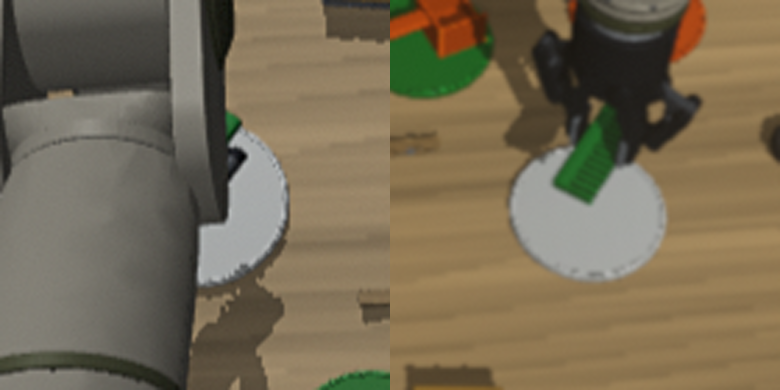

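>>> arm_command(
  deltas=[
    {"rx": 0,"ry": 0,"rz": 0,"dx": -0.001,"dy": 0,"dz": 0.018,"fingers": 0.028},
    {"rx": 0,"ry": 0,"rz": 0,"dx": 0,"dy": 0,"dz": 0.018,"fingers": 0.028},
    {"rx": 0,"ry": 0,"rz": 0,"dx": 0,"dy": 0,"dz": 0.018,"fingers": 0.028},
    {"rx": 0,"ry": 0,"rz": 0,"dx": 0,"dy": 0,"dz": 0.015,"fingers": 0.028},
    {"rx": 0,"ry": 0,"rz": 0,"dx": 0,"dy": 0,"dz": 0.009,"fingers": 0.028},
    {"rx": 0,"ry": 0,"rz": 0,"dx": 0,"dy": 0,"dz": 0.004,"fingers": 0.028},
    {"rx": 0,"ry": 0,"rz": 0,"dx": 0,"dy": 0,"dz": 0.002,"fingers": 0.028},
    {"rx": 0,"ry": 0,"rz": 0,"dx": 0,"dy": 0,"dz": 0,"fingers": 0.028},
  ],
)

```text
time_s: 15.4
position: [0.6483, 0.1592, -0.0143]
tool_rot: [[-0.796, 0.606, 0.001], [0.606, 0.796, 0.0], [-0.001, 0.0, -1.0]]
ft_force: [-0.6, 0.4, -0.7]
grip_width: 0.0352
gripper_force: 30.1
```

>>> arm_command(
  deltas=[
    {"rx": 0,"ry": 0,"rz": 0,"dx": 0,"dy": 0,"dz": 0,"fingers": 0.045},
    {"rx": 0,"ry": 0,"rz": 0,"dx": 0,"dy": 0,"dz": 0,"fingers": 0.055},
    {"rx": 0,"ry": 0,"rz": 0,"dx": 0,"dy": 0,"dz": 0,"fingers": 0.06},
    {"rx": 0,"ry": 0,"rz": 0,"dx": 0,"dy": 0,"dz": -0.02,"fingers": 0.06},
    {"rx": 0,"ry": 0,"rz": 0,"dx": 0,"dy": 0,"dz": -0.035,"fingers": 0.0854},
    {"rx": 0,"ry": 0,"rz": 0,"dx": 0,"dy": 0,"dz": -0.035,"fingers": 0.0854},
  ],
)

```text
time_s: 16.0
position: [0.6477, 0.1591, 0.0762]
tool_rot: [[-0.796, 0.606, -0.001], [0.606, 0.796, -0.0], [0.001, -0.001, -1.0]]
ft_force: [0.5, 1.1, 0.6]
grip_width: 0.0848
gripper_force: 0.0
```

```bash
python3 go.py .4247 .0576 .075 111.3 .4247 .0576 -.012 111.3
```

```text
t 16.0 pos [0.6477 0.1591 0.0762] a 142.7 tilt [-0.001  -0.0001] grip 0.0848 0.0 q6 -49.0
rz 0.548 (rad)  dx -0.0135 dy -0.2447 dz 0.0012
rz 0.000 (rad)  dx 0.0000 dy 0.0000 dz 0.0870
```

>>> arm_command(
  deltas=[
    {"rx": 0,"ry": 0,"rz": 0.137,"dx": 0,"dy": 0,"dz": 0,"fingers": 0.0854},
    {"rx": 0,"ry": 0,"rz": 0.137,"dx": 0,"dy": 0,"dz": 0,"fingers": 0.0854},
    {"rx": 0,"ry": 0,"rz": 0.137,"dx": 0,"dy": 0,"dz": 0,"fingers": 0.0854},
    {"rx": 0,"ry": 0,"rz": 0.137,"dx": 0,"dy": 0,"dz": 0,"fingers": 0.0854},
    {"rx": 0,"ry": 0,"rz": 0,"dx": -0.0022,"dy": -0.0408,"dz": 0,"fingers": 0.0854},
    {"rx": 0,"ry": 0,"rz": 0,"dx": -0.0022,"dy": -0.0408,"dz": 0,"fingers": 0.0854},
    {"rx": 0,"ry": 0,"rz": 0,"dx": -0.0022,"dy": -0.0408,"dz": 0,"fingers": 0.0854},
    {"rx": 0,"ry": 0,"rz": 0,"dx": -0.0022,"dy": -0.0408,"dz": 0,"fingers": 0.0854},
    {"rx": 0,"ry": 0,"rz": 0,"dx": -0.0022,"dy": -0.0408,"dz": 0,"fingers": 0.0854},
    {"rx": 0,"ry": 0,"rz": 0,"dx": -0.0022,"dy": -0.0408,"dz": 0,"fingers": 0.0854},
    {"rx": 0,"ry": 0,"rz": 0,"dx": 0,"dy": 0,"dz": 0,"fingers": 0.0854},
    {"rx": 0,"ry": 0,"rz": 0,"dx": 0,"dy": 0,"dz": 0,"fingers": 0.0854},
  ],
)

```text
time_s: 17.2
position: [0.4251, 0.0576, 0.0759]
tool_rot: [[-0.363, 0.932, 0.002], [0.932, 0.363, -0.0], [-0.001, 0.001, -1.0]]
ft_force: [0.7, 0.0, 0.1]
grip_width: 0.0854
gripper_force: 0.0
```

```bash
cat > refit.py <<'E'
import sys
from fit import *
o,x,y,yaw=sys.argv[1],*map(float,sys.argv[2:5])
T=env.get_image("top");C=env.get_image("scene")
for i in([T],[C],[T,C]):
    a=fit(i,o,COL[o],(x,y),yaws=[np.radians(yaw)]);print(a[0].round(4),round(a[1],3))
E
python3 refit.py comb .648 .159 143; python3 go.py .4247 .0576 -.012 111.3
```

```text
[  0.6476   0.1596 140.6363] 0.832
[  0.6489   0.1587 144.1994] 0.841
[  0.6466   0.1605 143.4383] 0.836
t 17.3 pos [0.426  0.0579 0.0757] a 111.3 tilt [ 0.0017 -0.0002] grip 0.0853 0.0 q6 -29.0
rz 0.000 (rad)  dx 0.0002 dy -0.0013 dz 0.0877
```

The comb sits on white within 2 mm, with no lateral tool error. Next is the scoop.

>>> arm_command(
  deltas=[
    {"rx": 0,"ry": 0,"rz": 0,"dx": 0,"dy": -0.001,"dz": 0.02,"fingers": 0.0854},
    {"rx": 0,"ry": 0,"rz": 0,"dx": 0,"dy": 0,"dz": 0.02,"fingers": 0.0854},
    {"rx": 0,"ry": 0,"rz": 0,"dx": 0,"dy": 0,"dz": 0.02,"fingers": 0.0854},
    {"rx": 0,"ry": 0,"rz": 0,"dx": 0,"dy": 0,"dz": 0.018,"fingers": 0.0854},
    {"rx": 0,"ry": 0,"rz": 0,"dx": 0,"dy": 0,"dz": 0.012,"fingers": 0.0854},
    {"rx": 0,"ry": 0,"rz": 0,"dx": 0,"dy": 0,"dz": 0,"fingers": 0.0854},
  ],
)

```text
time_s: 17.9
position: [0.4241, 0.0578, -0.016]
tool_rot: [[-0.364, 0.931, -0.002], [0.931, 0.364, 0.0], [0.001, -0.002, -1.0]]
ft_force: [-0.3, 0.3, 0.2]
grip_width: 0.0854
gripper_force: 0.0
```

>>> arm_command(
  deltas=[
    {"rx": 0,"ry": 0,"rz": 0,"dx": 0,"dy": 0,"dz": 0,"fingers": 0.065},
    {"rx": 0,"ry": 0,"rz": 0,"dx": 0,"dy": 0,"dz": 0,"fingers": 0.055},
    {"rx": 0,"ry": 0,"rz": 0,"dx": 0,"dy": 0,"dz": 0,"fingers": 0.048},
    {"rx": 0,"ry": 0,"rz": 0,"dx": 0,"dy": 0,"dz": 0,"fingers": 0.048},
    {"rx": 0,"ry": 0,"rz": 0,"dx": 0,"dy": 0,"dz": 0,"fingers": 0.048},
  ],
  squeeze=25,
)

```text
time_s: 18.4
position: [0.4245, 0.0575, -0.014]
tool_rot: [[-0.363, 0.932, 0.002], [0.932, 0.363, -0.0], [-0.001, 0.002, -1.0]]
ft_force: [0.4, 2.1, 6.6]
grip_width: 0.0557
gripper_force: 27.5
```

```bash
python3 go.py .4068 .273 .075 111.3 .4068 .273 -.012 111.3
```

```text
t 18.4 pos [ 0.4245  0.0575 -0.014 ] a 111.3 tilt [ 0.0019 -0.0001] grip 0.0557 27.5 q6 -30.0
rz 0.000 (rad)  dx 0.2072 dy 0.0618 dz -0.0890
rz 0.000 (rad)  dx 0.0000 dy 0.0000 dz 0.0870
```

>>> arm_command(
  deltas=[
    {"rx": 0,"ry": 0,"rz": 0,"dx": 0,"dy": 0,"dz": -0.009,"fingers": 0.048},
    {"rx": 0,"ry": 0,"rz": 0,"dx": 0,"dy": 0,"dz": -0.02,"fingers": 0.048},
    {"rx": 0,"ry": 0,"rz": 0,"dx": 0,"dy": 0,"dz": -0.02,"fingers": 0.048},
    {"rx": 0,"ry": 0,"rz": 0,"dx": 0,"dy": 0,"dz": -0.02,"fingers": 0.048},
    {"rx": 0,"ry": 0,"rz": 0,"dx": 0,"dy": 0,"dz": -0.02,"fingers": 0.048},
    {"rx": 0,"ry": 0,"rz": 0,"dx": 0.0296,"dy": 0.0088,"dz": 0,"fingers": 0.048},
    {"rx": 0,"ry": 0,"rz": 0,"dx": 0.0296,"dy": 0.0088,"dz": 0,"fingers": 0.048},
    {"rx": 0,"ry": 0,"rz": 0,"dx": 0.0296,"dy": 0.0088,"dz": 0,"fingers": 0.048},
    {"rx": 0,"ry": 0,"rz": 0,"dx": 0.0296,"dy": 0.0088,"dz": 0,"fingers": 0.048},
    {"rx": 0,"ry": 0,"rz": 0,"dx": 0.0296,"dy": 0.0088,"dz": 0,"fingers": 0.048},
    {"rx": 0,"ry": 0,"rz": 0,"dx": 0.0296,"dy": 0.0088,"dz": 0,"fingers": 0.048},
    {"rx": 0,"ry": 0,"rz": 0,"dx": 0.0296,"dy": 0.0088,"dz": 0,"fingers": 0.048},
  ],
)

```text
time_s: 19.6
position: [0.4053, 0.2741, 0.0749]
tool_rot: [[-0.364, 0.932, -0.0], [0.932, 0.364, -0.0], [-0.0, -0.0, -1.0]]
ft_force: [0.4, -0.4, -1.4]
grip_width: 0.0557
gripper_force: 27.1
```

>>> arm_command(
  deltas=[
    {"rx": 0,"ry": 0,"rz": 0,"dx": 0,"dy": 0,"dz": 0,"fingers": 0.048},
    {"rx": 0,"ry": 0,"rz": 0,"dx": 0,"dy": 0,"dz": 0,"fingers": 0.048},
    {"rx": 0,"ry": 0,"rz": 0,"dx": 0,"dy": 0,"dz": 0,"fingers": 0.048},
  ],
)

```text
time_s: 19.9
position: [0.4058, 0.2721, 0.0745]
tool_rot: [[-0.363, 0.932, -0.0], [0.932, 0.363, -0.0], [-0.0, -0.0, -1.0]]
ft_force: [0.7, -0.2, -1.4]
grip_width: 0.0553
gripper_force: 27.1
```

```bash
python3 go.py .4068 .273 -.013 111.3; python3 refit.py scoop .416 .25 111
```

```text
t 19.9 pos [0.4058 0.2721 0.0745] a 111.3 tilt [-0.0003 -0.0004] grip 0.0553 27.1 q6 -1.0
rz -0.000 (rad)  dx 0.0005 dy 0.0012 dz 0.0875
[  0.4072   0.2453 204.8886] 0.398
[ 0.4367  0.2461 26.5464] 0.396
[ 0.4371  0.2346 98.668 ] 0.357
```

>>> arm_command(
  deltas=[
    {"rx": 0,"ry": 0,"rz": 0,"dx": 0,"dy": 0.001,"dz": 0.02,"fingers": 0.048},
    {"rx": 0,"ry": 0,"rz": 0,"dx": 0,"dy": 0,"dz": 0.02,"fingers": 0.048},
    {"rx": 0,"ry": 0,"rz": 0,"dx": 0,"dy": 0,"dz": 0.02,"fingers": 0.048},
    {"rx": 0,"ry": 0,"rz": 0,"dx": 0,"dy": 0,"dz": 0.015,"fingers": 0.048},
    {"rx": 0,"ry": 0,"rz": 0,"dx": 0,"dy": 0,"dz": 0.008,"fingers": 0.048},
    {"rx": 0,"ry": 0,"rz": 0,"dx": 0,"dy": 0,"dz": 0.004,"fingers": 0.048},
    {"rx": 0,"ry": 0,"rz": 0,"dx": 0,"dy": 0,"dz": 0,"fingers": 0.048},
    {"rx": 0,"ry": 0,"rz": 0,"dx": 0,"dy": 0,"dz": 0,"fingers": 0.048},
  ],
)

```text
time_s: 20.8
position: [0.4073, 0.2733, -0.0121]
tool_rot: [[-0.363, 0.932, 0.001], [0.932, 0.363, 0.0], [-0.0, 0.001, -1.0]]
ft_force: [0.5, -0.1, -0.4]
grip_width: 0.0558
gripper_force: 27.1
```

>>> arm_command(
  deltas=[
    {"rx": 0,"ry": 0,"rz": 0,"dx": 0,"dy": 0,"dz": 0,"fingers": 0.06},
    {"rx": 0,"ry": 0,"rz": 0,"dx": 0,"dy": 0,"dz": 0,"fingers": 0.07},
    {"rx": 0,"ry": 0,"rz": 0,"dx": 0,"dy": 0,"dz": 0,"fingers": 0.08},
    {"rx": 0,"ry": 0,"rz": 0,"dx": 0,"dy": 0,"dz": 0,"fingers": 0.08},
    {"rx": 0,"ry": 0,"rz": 0,"dx": 0,"dy": 0,"dz": -0.02,"fingers": 0.08},
    {"rx": 0,"ry": 0,"rz": 0,"dx": 0,"dy": 0,"dz": -0.035,"fingers": 0.0854},
    {"rx": 0,"ry": 0,"rz": 0,"dx": 0,"dy": 0,"dz": -0.035,"fingers": 0.0854},
  ],
)

```text
time_s: 21.5
position: [0.4065, 0.2731, 0.0782]
tool_rot: [[-0.363, 0.932, -0.001], [0.932, 0.363, -0.0], [0.0, -0.001, -1.0]]
ft_force: [0.7, -0.1, 0.8]
grip_width: 0.0854
gripper_force: 0.0
```

```bash
python3 go.py .6470 .1602 .075 143 .6470 .1602 -.0165 143 .6470 .1602 .075 143 .4349 .0292 .075 143
```

```text
t 21.5 pos [0.4065 0.2731 0.0782] a 111.3 tilt [-0.0013 -0.0005] grip 0.0854 0.0 q6 -1.0
rz -0.553 (rad)  dx -0.2601 dy 0.0546 dz 0.0032
rz 0.000 (rad)  dx 0.0000 dy 0.0000 dz 0.0915
rz 0.000 (rad)  dx 0.0000 dy 0.0000 dz -0.0915
rz 0.000 (rad)  dx 0.0906 dy -0.2323 dz -0.0000
```

>>> arm_command(
  deltas=[
    {"rx": 0,"ry": 0,"rz": -0.138,"dx": 0,"dy": 0,"dz": 0,"fingers": 0.066},
    {"rx": 0,"ry": 0,"rz": -0.138,"dx": 0,"dy": 0,"dz": 0,"fingers": 0.066},
    {"rx": 0,"ry": 0,"rz": -0.138,"dx": 0,"dy": 0,"dz": 0,"fingers": 0.066},
    {"rx": 0,"ry": 0,"rz": -0.139,"dx": 0,"dy": 0,"dz": 0,"fingers": 0.066},
    {"rx": 0,"ry": 0,"rz": 0,"dx": -0.0372,"dy": 0.0078,"dz": 0,"fingers": 0.066},
    {"rx": 0,"ry": 0,"rz": 0,"dx": -0.0372,"dy": 0.0078,"dz": 0,"fingers": 0.066},
    {"rx": 0,"ry": 0,"rz": 0,"dx": -0.0372,"dy": 0.0078,"dz": 0,"fingers": 0.066},
    {"rx": 0,"ry": 0,"rz": 0,"dx": -0.0372,"dy": 0.0078,"dz": 0,"fingers": 0.066},
    {"rx": 0,"ry": 0,"rz": 0,"dx": -0.0372,"dy": 0.0078,"dz": 0,"fingers": 0.066},
    {"rx": 0,"ry": 0,"rz": 0,"dx": -0.0372,"dy": 0.0078,"dz": 0,"fingers": 0.066},
    {"rx": 0,"ry": 0,"rz": 0,"dx": -0.0372,"dy": 0.0078,"dz": 0,"fingers": 0.066},
    {"rx": 0,"ry": 0,"rz": 0,"dx": 0,"dy": 0,"dz": 0,"fingers": 0.066},
  ],
)

```text
time_s: 22.7
position: [0.6509, 0.1575, 0.0765]
tool_rot: [[-0.797, 0.604, 0.001], [0.604, 0.797, -0.0], [-0.001, 0.001, -1.0]]
ft_force: [-1.5, 0.2, 0.2]
grip_width: 0.066
gripper_force: 0.0
```

>>> arm_command(
  deltas=[
    {"rx": 0,"ry": 0,"rz": 0,"dx": 0,"dy": 0,"dz": 0.02,"fingers": 0.066},
    {"rx": 0,"ry": 0,"rz": 0,"dx": 0,"dy": 0,"dz": 0.02,"fingers": 0.066},
    {"rx": 0,"ry": 0,"rz": 0,"dx": 0,"dy": 0,"dz": 0.02,"fingers": 0.066},
    {"rx": 0,"ry": 0,"rz": 0,"dx": 0,"dy": 0,"dz": 0.02,"fingers": 0.066},
    {"rx": 0,"ry": 0,"rz": 0,"dx": 0,"dy": 0,"dz": 0.01,"fingers": 0.066},
    {"rx": 0,"ry": 0,"rz": 0,"dx": 0,"dy": 0,"dz": 0,"fingers": 0.066},
    {"rx": 0,"ry": 0,"rz": 0,"dx": 0,"dy": 0,"dz": 0,"fingers": 0.066},
  ],
)

```text
time_s: 23.4
position: [0.648, 0.1603, -0.0119]
tool_rot: [[-0.799, 0.602, 0.001], [0.602, 0.799, 0.0], [-0.001, 0.001, -1.0]]
ft_force: [0.6, 0.3, -0.4]
grip_width: 0.0662
gripper_force: 0.0
```

```bash
python3 go.py .6470 .1602 -.0165 143
```

```text
t 23.4 pos [ 0.648   0.1603 -0.0119] a 143.0 tilt [0.0009 0.0001] grip 0.0662 0.0 q6 -49.0
rz 0.000 (rad)  dx 0.0007 dy -0.0007 dz 0.0046
```

>>> arm_command(
  deltas=[
    {"rx": 0,"ry": 0,"rz": 0,"dx": 0,"dy": 0,"dz": 0.004,"fingers": 0.066},
    {"rx": 0,"ry": 0,"rz": 0,"dx": 0,"dy": 0,"dz": 0,"fingers": 0.045},
    {"rx": 0,"ry": 0,"rz": 0,"dx": 0,"dy": 0,"dz": 0,"fingers": 0.034},
    {"rx": 0,"ry": 0,"rz": 0,"dx": 0,"dy": 0,"dz": 0,"fingers": 0.028},
    {"rx": 0,"ry": 0,"rz": 0,"dx": 0,"dy": 0,"dz": 0,"fingers": 0.028},
    {"rx": 0,"ry": 0,"rz": 0,"dx": 0,"dy": 0,"dz": 0,"fingers": 0.028},
    {"rx": 0,"ry": 0,"rz": 0,"dx": 0,"dy": 0,"dz": 0,"fingers": 0.028},
  ],
  squeeze=30,
)

```text
time_s: 24.1
position: [0.648, 0.1601, -0.0161]
tool_rot: [[-0.799, 0.602, 0.001], [0.602, 0.799, 0.0], [-0.001, 0.001, -1.0]]
ft_force: [-0.8, 0.6, 5.6]
grip_width: 0.0346
gripper_force: 30.5
```

```bash
python3 go.py .6478 .1602 .075 143 .4349 .0292 .075 143
```

```text
t 24.1 pos [ 0.648   0.1601 -0.0161] a 143.0 tilt [0.001 0.   ] grip 0.0346 30.5 q6 -49.0
rz -0.000 (rad)  dx 0.0002 dy -0.0001 dz -0.0911
rz 0.000 (rad)  dx 0.0912 dy -0.2327 dz -0.0000
```

>>> arm_command(
  deltas=[
    {"rx": 0,"ry": 0,"rz": 0,"dx": 0,"dy": 0,"dz": -0.01,"fingers": 0.028},
    {"rx": 0,"ry": 0,"rz": 0,"dx": 0,"dy": 0,"dz": -0.02,"fingers": 0.028},
    {"rx": 0,"ry": 0,"rz": 0,"dx": 0,"dy": 0,"dz": -0.02,"fingers": 0.028},
    {"rx": 0,"ry": 0,"rz": 0,"dx": 0,"dy": 0,"dz": -0.02,"fingers": 0.028},
    {"rx": 0,"ry": 0,"rz": 0,"dx": 0,"dy": 0,"dz": -0.02,"fingers": 0.028},
    {"rx": 0,"ry": 0,"rz": 0,"dx": 0.013,"dy": -0.0332,"dz": 0,"fingers": 0.028},
    {"rx": 0,"ry": 0,"rz": 0,"dx": 0.013,"dy": -0.0332,"dz": 0,"fingers": 0.028},
    {"rx": 0,"ry": 0,"rz": 0,"dx": 0.013,"dy": -0.0332,"dz": 0,"fingers": 0.028},
    {"rx": 0,"ry": 0,"rz": 0,"dx": 0.013,"dy": -0.0332,"dz": 0,"fingers": 0.028},
    {"rx": 0,"ry": 0,"rz": 0,"dx": 0.013,"dy": -0.0332,"dz": 0,"fingers": 0.028},
    {"rx": 0,"ry": 0,"rz": 0,"dx": 0.013,"dy": -0.0332,"dz": 0,"fingers": 0.028},
    {"rx": 0,"ry": 0,"rz": 0,"dx": 0.013,"dy": -0.0332,"dz": 0,"fingers": 0.028},
  ],
)

```text
time_s: 25.3
position: [0.4338, 0.0288, 0.0737]
tool_rot: [[-0.799, 0.602, 0.0], [0.602, 0.799, -0.0], [-0.0, 0.0, -1.0]]
ft_force: [0.4, 0.2, -1.4]
grip_width: 0.0352
gripper_force: 30.0
```

>>> arm_command(
  deltas=[
    {"rx": 0,"ry": 0,"rz": 0,"dx": 0,"dy": 0,"dz": 0,"fingers": 0.028},
    {"rx": 0,"ry": 0,"rz": 0,"dx": 0,"dy": 0,"dz": 0,"fingers": 0.028},
    {"rx": 0,"ry": 0,"rz": 0,"dx": 0,"dy": 0,"dz": 0,"fingers": 0.028},
  ],
)

```text
time_s: 25.6
position: [0.4361, 0.0294, 0.0736]
tool_rot: [[-0.799, 0.602, 0.001], [0.602, 0.799, -0.0], [-0.001, 0.001, -1.0]]
ft_force: [-0.2, 0.6, -0.9]
grip_width: 0.035
gripper_force: 30.1
```

```bash
python3 go.py .4355 .0292 -.015 143
```

```text
t 25.6 pos [0.4361 0.0294 0.0736] a 143.0 tilt [ 0.0012 -0.0002] grip 0.035 30.1 q6 -65.0
rz 0.000 (rad)  dx 0.0003 dy -0.0006 dz 0.0886
```

>>> arm_command(
  deltas=[
    {"rx": 0,"ry": 0,"rz": 0,"dx": 0,"dy": 0,"dz": 0.02,"fingers": 0.028},
    {"rx": 0,"ry": 0,"rz": 0,"dx": 0,"dy": 0,"dz": 0.02,"fingers": 0.028},
    {"rx": 0,"ry": 0,"rz": 0,"dx": 0,"dy": 0,"dz": 0.02,"fingers": 0.028},
    {"rx": 0,"ry": 0,"rz": 0,"dx": 0,"dy": 0,"dz": 0.015,"fingers": 0.028},
    {"rx": 0,"ry": 0,"rz": 0,"dx": 0,"dy": 0,"dz": 0.009,"fingers": 0.028},
    {"rx": 0,"ry": 0,"rz": 0,"dx": 0,"dy": 0,"dz": 0.004,"fingers": 0.028},
    {"rx": 0,"ry": 0,"rz": 0,"dx": 0,"dy": 0,"dz": 0,"fingers": 0.028},
    {"rx": 0,"ry": 0,"rz": 0,"dx": 0,"dy": 0,"dz": 0,"fingers": 0.028},
  ],
)

```text
time_s: 26.4
position: [0.4356, 0.0294, -0.0142]
tool_rot: [[-0.799, 0.602, 0.001], [0.602, 0.799, -0.0], [-0.001, 0.0, -1.0]]
ft_force: [-0.4, 0.1, -0.2]
grip_width: 0.035
gripper_force: 30.1
```

>>> arm_command(
  deltas=[
    {"rx": 0,"ry": 0,"rz": 0,"dx": 0,"dy": 0,"dz": 0,"fingers": 0.045},
    {"rx": 0,"ry": 0,"rz": 0,"dx": 0,"dy": 0,"dz": 0,"fingers": 0.055},
    {"rx": 0,"ry": 0,"rz": 0,"dx": 0,"dy": 0,"dz": 0,"fingers": 0.06},
    {"rx": 0,"ry": 0,"rz": 0,"dx": 0,"dy": 0,"dz": -0.02,"fingers": 0.06},
    {"rx": 0,"ry": 0,"rz": 0,"dx": 0,"dy": 0,"dz": -0.035,"fingers": 0.0854},
    {"rx": 0,"ry": 0,"rz": 0,"dx": 0,"dy": 0,"dz": -0.045,"fingers": 0.0854},
  ],
)

```text
time_s: 27.0
position: [0.4342, 0.0295, 0.0858]
tool_rot: [[-0.798, 0.602, -0.003], [0.602, 0.799, 0.001], [0.003, -0.001, -1.0]]
ft_force: [0.8, 0.4, 0.4]
grip_width: 0.0847
gripper_force: 0.0
```

```bash
python3 go.py .4268 -.2942 .075 124 .4268 -.2942 -.008 124
```

```text
t 27.0 pos [0.4342 0.0295 0.0858] a 143.0 tilt [-0.0032  0.0007] grip 0.0847 0.0 q6 -65.0
rz 0.331 (rad)  dx -0.2642 dy -0.1871 dz 0.0108
rz 0.000 (rad)  dx 0.0000 dy 0.0000 dz 0.0830
```

>>> arm_command(
  deltas=[
    {"rx": 0,"ry": 0,"rz": 0.11,"dx": 0,"dy": 0,"dz": 0,"fingers": 0.0854},
    {"rx": 0,"ry": 0,"rz": 0.11,"dx": 0,"dy": 0,"dz": 0,"fingers": 0.0854},
    {"rx": 0,"ry": 0,"rz": 0.111,"dx": 0,"dy": 0,"dz": 0,"fingers": 0.0854},
    {"rx": 0,"ry": 0,"rz": 0,"dx": -0.033,"dy": -0.0234,"dz": 0,"fingers": 0.0854},
    {"rx": 0,"ry": 0,"rz": 0,"dx": -0.033,"dy": -0.0234,"dz": 0,"fingers": 0.0854},
    {"rx": 0,"ry": 0,"rz": 0,"dx": -0.033,"dy": -0.0234,"dz": 0,"fingers": 0.0854},
    {"rx": 0,"ry": 0,"rz": 0,"dx": -0.033,"dy": -0.0234,"dz": 0,"fingers": 0.0854},
    {"rx": 0,"ry": 0,"rz": 0,"dx": -0.033,"dy": -0.0234,"dz": 0,"fingers": 0.0854},
    {"rx": 0,"ry": 0,"rz": 0,"dx": -0.033,"dy": -0.0234,"dz": 0,"fingers": 0.0854},
    {"rx": 0,"ry": 0,"rz": 0,"dx": -0.033,"dy": -0.0234,"dz": 0,"fingers": 0.0854},
    {"rx": 0,"ry": 0,"rz": 0,"dx": -0.033,"dy": -0.0234,"dz": 0,"fingers": 0.0854},
    {"rx": 0,"ry": 0,"rz": 0,"dx": 0,"dy": 0,"dz": 0.01,"fingers": 0.0854},
  ],
)

```text
time_s: 28.2
position: [0.4281, -0.2992, 0.076]
tool_rot: [[-0.556, 0.831, 0.003], [0.831, 0.556, -0.004], [-0.005, 0.0, -1.0]]
ft_force: [-0.5, 0.2, -0.4]
grip_width: 0.0853
gripper_force: 0.0
```

>>> arm_command(
  deltas=[
    {"rx": 0,"ry": 0,"rz": 0,"dx": 0,"dy": 0,"dz": 0.02,"fingers": 0.0854},
    {"rx": 0,"ry": 0,"rz": 0,"dx": 0,"dy": 0,"dz": 0.01,"fingers": 0.0854},
    {"rx": 0,"ry": 0,"rz": 0,"dx": 0,"dy": 0,"dz": 0,"fingers": 0.0854},
    {"rx": 0,"ry": 0,"rz": 0,"dx": 0,"dy": 0,"dz": 0,"fingers": 0.0854},
  ],
)

```text
time_s: 28.6
position: [0.428, -0.2939, 0.0457]
tool_rot: [[-0.56, 0.828, 0.0], [0.828, 0.56, -0.0], [-0.0, 0.0, -1.0]]
ft_force: [-0.4, 0.8, -0.3]
grip_width: 0.0854
gripper_force: 0.0
```

```bash
python3 go.py .4268 -.2942 -.008 124; python3 snap.py left .42 .14 75
```

```text
t 28.6 pos [ 0.428  -0.2939  0.0457] a 124.1 tilt [ 0.0001 -0.0001] grip 0.0854 0.0 q6 -82.0
rz 0.001 (rad)  dx 0.0004 dy -0.0012 dz 0.0537
```

View pics/left.png

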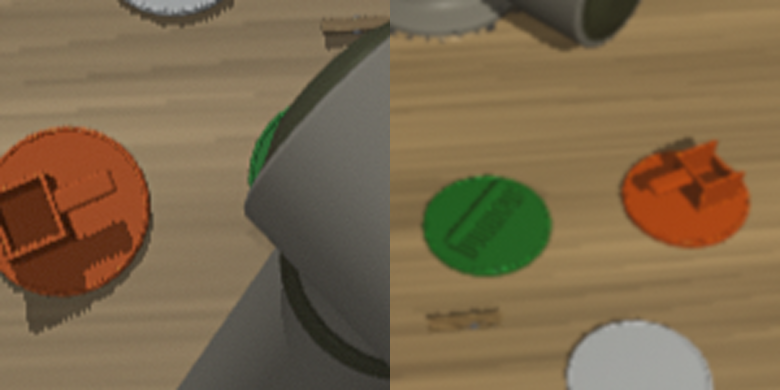

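Comb is flat and central on green (scene crop (487,225)) and scoop is upright on orange (685,190). I'll check their centring later. Next is the brush.

>>> arm_command(
  deltas=[
    {"rx": 0,"ry": 0,"rz": 0,"dx": 0,"dy": -0.001,"dz": 0.02,"fingers": 0.0854},
    {"rx": 0,"ry": 0,"rz": 0,"dx": 0,"dy": 0,"dz": 0.02,"fingers": 0.0854},
    {"rx": 0,"ry": 0,"rz": 0,"dx": 0,"dy": 0,"dz": 0.013,"fingers": 0.0854},
    {"rx": 0,"ry": 0,"rz": 0,"dx": 0,"dy": 0,"dz": 0,"fingers": 0.0854},
    {"rx": 0,"ry": 0,"rz": 0,"dx": 0,"dy": 0,"dz": 0,"fingers": 0.065},
    {"rx": 0,"ry": 0,"rz": 0,"dx": 0,"dy": 0,"dz": 0,"fingers": 0.05},
    {"rx": 0,"ry": 0,"rz": 0,"dx": 0,"dy": 0,"dz": 0,"fingers": 0.04},
    {"rx": 0,"ry": 0,"rz": 0,"dx": 0,"dy": 0,"dz": 0,"fingers": 0.034},
    {"rx": 0,"ry": 0,"rz": 0,"dx": 0,"dy": 0,"dz": 0,"fingers": 0.034},
    {"rx": 0,"ry": 0,"rz": 0,"dx": 0,"dy": 0,"dz": 0,"fingers": 0.034},
  ],
  squeeze=35,
)

```text
time_s: 29.7
position: [0.4273, -0.2952, -0.0067]
tool_rot: [[-0.56, 0.829, 0.001], [0.829, 0.56, -0.001], [-0.002, 0.0, -1.0]]
ft_force: [-0.8, 0.3, 5.8]
grip_width: 0.0414
gripper_force: 36.0
```

```bash
python3 go.py .4268 -.2942 .08 124 .6476 .1598 .08 124
```

```text
t 29.7 pos [ 0.4273 -0.2952 -0.0067] a 124.0 tilt [ 0.0012 -0.0013] grip 0.0414 36.0 q6 -82.0
rz 0.001 (rad)  dx 0.0011 dy 0.0001 dz -0.0867
rz 0.000 (rad)  dx 0.2529 dy 0.4369 dz -0.0000
```

>>> arm_command(
  deltas=[
    {"rx": 0,"ry": 0,"rz": 0,"dx": 0,"dy": 0,"dz": -0.01,"fingers": 0.034},
    {"rx": 0,"ry": 0,"rz": 0,"dx": 0,"dy": 0,"dz": -0.02,"fingers": 0.034},
    {"rx": 0,"ry": 0,"rz": 0,"dx": 0,"dy": 0,"dz": -0.03,"fingers": 0.034},
    {"rx": 0,"ry": 0,"rz": 0,"dx": 0,"dy": 0,"dz": -0.027,"fingers": 0.034},
    {"rx": 0,"ry": 0,"rz": 0,"dx": 0.0211,"dy": 0.0364,"dz": 0,"fingers": 0.034},
    {"rx": 0,"ry": 0,"rz": 0,"dx": 0.0211,"dy": 0.0364,"dz": 0,"fingers": 0.034},
    {"rx": 0,"ry": 0,"rz": 0,"dx": 0.0211,"dy": 0.0364,"dz": 0,"fingers": 0.034},
    {"rx": 0,"ry": 0,"rz": 0,"dx": 0.0211,"dy": 0.0364,"dz": 0,"fingers": 0.034},
    {"rx": 0,"ry": 0,"rz": 0,"dx": 0.0211,"dy": 0.0364,"dz": 0,"fingers": 0.034},
    {"rx": 0,"ry": 0,"rz": 0,"dx": 0.0211,"dy": 0.0364,"dz": 0,"fingers": 0.034},
    {"rx": 0,"ry": 0,"rz": 0,"dx": 0.0211,"dy": 0.0364,"dz": 0,"fingers": 0.034},
    {"rx": 0,"ry": 0,"rz": 0,"dx": 0.0211,"dy": 0.0364,"dz": 0,"fingers": 0.034},
  ],
)

```text
time_s: 30.9
position: [0.5742, 0.0098, 0.0801]
tool_rot: [[-0.56, 0.829, 0.0], [0.829, 0.56, -0.0], [-0.0, 0.0, -1.0]]
ft_force: [-0.5, -0.3, -0.9]
grip_width: 0.0414
gripper_force: 35.8
```

>>> arm_command(
  deltas=[
    {"rx": 0,"ry": 0,"rz": 0,"dx": 0.0211,"dy": 0.0364,"dz": 0,"fingers": 0.034},
    {"rx": 0,"ry": 0,"rz": 0,"dx": 0.0211,"dy": 0.0364,"dz": 0,"fingers": 0.034},
    {"rx": 0,"ry": 0,"rz": 0,"dx": 0.0211,"dy": 0.0364,"dz": 0,"fingers": 0.034},
    {"rx": 0,"ry": 0,"rz": 0,"dx": 0.0211,"dy": 0.0364,"dz": 0,"fingers": 0.034},
    {"rx": 0,"ry": 0,"rz": 0,"dx": 0,"dy": 0,"dz": 0,"fingers": 0.034},
    {"rx": 0,"ry": 0,"rz": 0,"dx": 0,"dy": 0,"dz": 0,"fingers": 0.034},
    {"rx": 0,"ry": 0,"rz": 0,"dx": 0,"dy": 0,"dz": 0,"fingers": 0.034},
  ],
)

```text
time_s: 31.6
position: [0.6468, 0.1586, 0.0796]
tool_rot: [[-0.559, 0.829, -0.0], [0.829, 0.559, -0.0], [-0.0, -0.001, -1.0]]
ft_force: [0.5, -0.7, -1.4]
grip_width: 0.0417
gripper_force: 36.0
```

```bash
python3 go.py .6476 .1598 -.0055 124
```

```text
t 31.6 pos [0.6468 0.1586 0.0796] a 124.0 tilt [-0.0005 -0.0003] grip 0.0417 36.0 q6 -30.0
rz -0.000 (rad)  dx 0.0006 dy 0.0013 dz 0.0851
```

>>> arm_command(
  deltas=[
    {"rx": 0,"ry": 0,"rz": 0,"dx": 0,"dy": 0.001,"dz": 0.02,"fingers": 0.034},
    {"rx": 0,"ry": 0,"rz": 0,"dx": 0,"dy": 0,"dz": 0.02,"fingers": 0.034},
    {"rx": 0,"ry": 0,"rz": 0,"dx": 0,"dy": 0,"dz": 0.02,"fingers": 0.034},
    {"rx": 0,"ry": 0,"rz": 0,"dx": 0,"dy": 0,"dz": 0.015,"fingers": 0.034},
    {"rx": 0,"ry": 0,"rz": 0,"dx": 0,"dy": 0,"dz": 0.006,"fingers": 0.034},
    {"rx": 0,"ry": 0,"rz": 0,"dx": 0,"dy": 0,"dz": 0.004,"fingers": 0.034},
    {"rx": 0,"ry": 0,"rz": 0,"dx": 0,"dy": 0,"dz": 0,"fingers": 0.034},
    {"rx": 0,"ry": 0,"rz": 0,"dx": 0,"dy": 0,"dz": 0,"fingers": 0.034},
  ],
)

```text
time_s: 32.4
position: [0.6484, 0.1599, -0.0048]
tool_rot: [[-0.559, 0.829, 0.001], [0.829, 0.559, 0.0], [-0.001, 0.001, -1.0]]
ft_force: [0.4, 0.5, -1.2]
grip_width: 0.0414
gripper_force: 36.0
```

>>> arm_command(
  deltas=[
    {"rx": 0,"ry": 0,"rz": 0,"dx": 0,"dy": 0,"dz": 0,"fingers": 0.05},
    {"rx": 0,"ry": 0,"rz": 0,"dx": 0,"dy": 0,"dz": 0,"fingers": 0.065},
    {"rx": 0,"ry": 0,"rz": 0,"dx": 0,"dy": 0,"dz": 0,"fingers": 0.07},
    {"rx": 0,"ry": 0,"rz": 0,"dx": 0,"dy": 0,"dz": -0.02,"fingers": 0.07},
    {"rx": 0,"ry": 0,"rz": 0,"dx": 0,"dy": 0,"dz": -0.035,"fingers": 0.0854},
    {"rx": 0,"ry": 0,"rz": 0,"dx": 0,"dy": 0,"dz": -0.035,"fingers": 0.0854},
  ],
)

```text
time_s: 33.0
position: [0.6477, 0.1601, 0.0852]
tool_rot: [[-0.56, 0.829, -0.001], [0.829, 0.56, -0.0], [0.0, -0.001, -1.0]]
ft_force: [0.1, -0.4, 0.2]
grip_width: 0.085
gripper_force: 0.0
```

```bash
python3 go.py .6248 -.1698 .075 41 .6248 -.1698 -.018 41
```

```text
t 33.0 pos [0.6477 0.1601 0.0852] a 124.0 tilt [-0.001  -0.0001] grip 0.085 0.0 q6 -30.0
rz 1.449 (rad)  dx -0.2337 dy 0.2339 dz 0.0102
rz 0.000 (rad)  dx 0.0000 dy 0.0000 dz 0.0930
```

>>> arm_command(
  deltas=[
    {"rx": 0,"ry": 0,"rz": 0.146,"dx": 0,"dy": 0,"dz": 0,"fingers": 0.0854},
    {"rx": 0,"ry": 0,"rz": 0.146,"dx": 0,"dy": 0,"dz": 0,"fingers": 0.0854},
    {"rx": 0,"ry": 0,"rz": 0.146,"dx": 0,"dy": 0,"dz": 0,"fingers": 0.0854},
    {"rx": 0,"ry": 0,"rz": 0.146,"dx": 0,"dy": 0,"dz": 0,"fingers": 0.0854},
    {"rx": 0,"ry": 0,"rz": 0.146,"dx": 0,"dy": 0,"dz": 0,"fingers": 0.0854},
    {"rx": 0,"ry": 0,"rz": 0.146,"dx": 0,"dy": 0,"dz": 0,"fingers": 0.0854},
    {"rx": 0,"ry": 0,"rz": 0.146,"dx": 0,"dy": 0,"dz": 0,"fingers": 0.0854},
    {"rx": 0,"ry": 0,"rz": 0.146,"dx": 0,"dy": 0,"dz": 0,"fingers": 0.0854},
    {"rx": 0,"ry": 0,"rz": 0.146,"dx": 0,"dy": 0,"dz": 0,"fingers": 0.0854},
    {"rx": 0,"ry": 0,"rz": 0.146,"dx": 0,"dy": 0,"dz": 0,"fingers": 0.0854},
    {"rx": 0,"ry": 0,"rz": 0,"dx": 0,"dy": 0,"dz": 0,"fingers": 0.0854},
  ],
)

```text
time_s: 34.1
position: [0.648, 0.1601, 0.0845]
tool_rot: [[0.763, 0.647, 0.0], [0.647, -0.763, 0.0], [0.0, 0.0, -1.0]]
ft_force: [-0.5, -0.4, 0.4]
grip_width: 0.0853
gripper_force: 0.0
```

```bash
python3 go.py .6248 -.1698 .075 41 .6248 -.1698 -.018 41; python3 refit.py soap .6248 -.1698 220
```

```text
t 34.1 pos [0.648  0.1601 0.0845] a 40.3 tilt [0.0002 0.    ] grip 0.0853 0.0 q6 53.0
rz -0.012 (rad)  dx -0.2340 dy 0.2337 dz 0.0095
rz 0.000 (rad)  dx 0.0000 dy 0.0000 dz 0.0930
[ 6.24700e-01 -1.69500e-01  2.20771e+02] 0.855
[ 6.232000e-01 -1.699000e-01  2.169466e+02] 0.825
[ 6.237000e-01 -1.685000e-01  2.184063e+02] 0.838
```

>>> arm_command(
  deltas=[
    {"rx": 0,"ry": 0,"rz": 0,"dx": -0.0289,"dy": 0.0296,"dz": 0,"fingers": 0.0854},
    {"rx": 0,"ry": 0,"rz": 0,"dx": -0.0289,"dy": 0.0296,"dz": 0,"fingers": 0.0854},
    {"rx": 0,"ry": 0,"rz": 0,"dx": -0.0289,"dy": 0.0296,"dz": 0,"fingers": 0.0854},
    {"rx": 0,"ry": 0,"rz": 0,"dx": -0.0289,"dy": 0.0296,"dz": 0,"fingers": 0.0854},
    {"rx": 0,"ry": 0,"rz": 0,"dx": -0.0289,"dy": 0.0296,"dz": 0,"fingers": 0.0854},
    {"rx": 0,"ry": 0,"rz": 0,"dx": -0.0289,"dy": 0.0296,"dz": 0,"fingers": 0.0854},
    {"rx": 0,"ry": 0,"rz": 0,"dx": -0.0289,"dy": 0.0296,"dz": 0,"fingers": 0.0854},
    {"rx": 0,"ry": 0,"rz": 0,"dx": -0.0289,"dy": 0.0296,"dz": 0,"fingers": 0.0854},
    {"rx": 0,"ry": 0,"rz": 0,"dx": 0,"dy": 0,"dz": 0.02,"fingers": 0.0854},
    {"rx": 0,"ry": 0,"rz": 0,"dx": 0,"dy": 0,"dz": 0.02,"fingers": 0.0854},
    {"rx": 0,"ry": 0,"rz": 0,"dx": 0,"dy": 0,"dz": 0,"fingers": 0.0854},
    {"rx": 0,"ry": 0,"rz": 0,"dx": 0,"dy": 0,"dz": 0,"fingers": 0.0854},
  ],
)

```text
time_s: 35.4
position: [0.6255, -0.17, 0.0448]
tool_rot: [[0.76, 0.649, 0.0], [0.649, -0.76, -0.0], [0.0, 0.0, -1.0]]
ft_force: [0.6, 0.2, 0.7]
grip_width: 0.0854
gripper_force: 0.0
```

```bash
python3 go.py .6245 -.1695 -.017 40.3
```

```text
t 35.4 pos [ 0.6255 -0.17    0.0448] a 40.5 tilt [ 0.0001 -0.0001] grip 0.0854 0.0 q6 24.0
rz 0.003 (rad)  dx -0.0004 dy -0.0011 dz 0.0618
```

>>> arm_command(
  deltas=[
    {"rx": 0,"ry": 0,"rz": 0,"dx": 0,"dy": -0.001,"dz": 0.02,"fingers": 0.0854},
    {"rx": 0,"ry": 0,"rz": 0,"dx": 0,"dy": 0,"dz": 0.02,"fingers": 0.0854},
    {"rx": 0,"ry": 0,"rz": 0,"dx": 0,"dy": 0,"dz": 0.014,"fingers": 0.0854},
    {"rx": 0,"ry": 0,"rz": 0,"dx": 0,"dy": 0,"dz": 0.007,"fingers": 0.0854},
    {"rx": 0,"ry": 0,"rz": 0,"dx": 0,"dy": 0,"dz": 0,"fingers": 0.0854},
    {"rx": 0,"ry": 0,"rz": 0,"dx": 0,"dy": 0,"dz": 0,"fingers": 0.065},
    {"rx": 0,"ry": 0,"rz": 0,"dx": 0,"dy": 0,"dz": 0,"fingers": 0.055},
    {"rx": 0,"ry": 0,"rz": 0,"dx": 0,"dy": 0,"dz": 0,"fingers": 0.042},
    {"rx": 0,"ry": 0,"rz": 0,"dx": 0,"dy": 0,"dz": 0,"fingers": 0.042},
    {"rx": 0,"ry": 0,"rz": 0,"dx": 0,"dy": 0,"dz": 0,"fingers": 0.042},
    {"rx": 0,"ry": 0,"rz": 0,"dx": 0,"dy": 0,"dz": 0,"fingers": 0.042},
  ],
  squeeze=45,
)

```text
time_s: 36.5
position: [0.6253, -0.1696, -0.0156]
tool_rot: [[0.762, 0.648, 0.002], [0.648, -0.762, -0.001], [0.001, 0.002, -1.0]]
ft_force: [0.2, -0.2, 6.3]
grip_width: 0.0488
gripper_force: 47.8
```

```bash
python3 go.py .6245 -.1695 .08 40.5 .4222 -.2988 .08 40.5
```

```text
t 36.5 pos [ 0.6253 -0.1696 -0.0156] a 40.4 tilt [ 0.0018 -0.0008] grip 0.0488 47.8 q6 24.0
rz -0.002 (rad)  dx -0.0005 dy -0.0006 dz -0.0956
rz 0.000 (rad)  dx -0.2378 dy -0.0331 dz -0.0000
```

>>> arm_command(
  deltas=[
    {"rx": 0,"ry": 0,"rz": 0,"dx": 0,"dy": 0,"dz": -0.01,"fingers": 0.042},
    {"rx": 0,"ry": 0,"rz": 0,"dx": 0,"dy": 0,"dz": -0.02,"fingers": 0.042},
    {"rx": 0,"ry": 0,"rz": 0,"dx": 0,"dy": 0,"dz": -0.02,"fingers": 0.042},
    {"rx": 0,"ry": 0,"rz": 0,"dx": 0,"dy": 0,"dz": -0.02,"fingers": 0.042},
    {"rx": 0,"ry": 0,"rz": 0,"dx": 0,"dy": 0,"dz": -0.02,"fingers": 0.042},
    {"rx": 0,"ry": 0,"rz": 0,"dx": -0.034,"dy": -0.0047,"dz": 0,"fingers": 0.042},
    {"rx": 0,"ry": 0,"rz": 0,"dx": -0.034,"dy": -0.0047,"dz": 0,"fingers": 0.042},
    {"rx": 0,"ry": 0,"rz": 0,"dx": -0.034,"dy": -0.0047,"dz": 0,"fingers": 0.042},
    {"rx": 0,"ry": 0,"rz": 0,"dx": -0.034,"dy": -0.0047,"dz": 0,"fingers": 0.042},
    {"rx": 0,"ry": 0,"rz": 0,"dx": -0.034,"dy": -0.0047,"dz": 0,"fingers": 0.042},
    {"rx": 0,"ry": 0,"rz": 0,"dx": -0.034,"dy": -0.0047,"dz": 0,"fingers": 0.042},
    {"rx": 0,"ry": 0,"rz": 0,"dx": -0.034,"dy": -0.0047,"dz": 0,"fingers": 0.042},
  ],
)

```text
time_s: 37.7
position: [0.4208, -0.2989, 0.0738]
tool_rot: [[0.762, 0.648, 0.0], [0.648, -0.762, -0.0], [-0.0, 0.0, -1.0]]
ft_force: [0.6, -0.0, -1.4]
grip_width: 0.0492
gripper_force: 47.1
```

>>> arm_command(
  deltas=[
    {"rx": 0,"ry": 0,"rz": 0,"dx": 0,"dy": 0,"dz": 0,"fingers": 0.042},
    {"rx": 0,"ry": 0,"rz": 0,"dx": 0,"dy": 0,"dz": 0,"fingers": 0.042},
    {"rx": 0,"ry": 0,"rz": 0,"dx": 0,"dy": 0,"dz": 0,"fingers": 0.042},
  ],
)

```text
time_s: 38.0
position: [0.4226, -0.2981, 0.0735]
tool_rot: [[0.761, 0.648, 0.0], [0.648, -0.761, -0.0], [0.0, 0.0, -1.0]]
ft_force: [-1.2, 0.4, -1.7]
grip_width: 0.0494
gripper_force: 47.0
```

```bash
python3 go.py .4222 -.2988 -.0145 40.5; python3 refit.py brush .6476 .1598 124
```

```text
t 38.0 pos [ 0.4226 -0.2981  0.0735] a 40.4 tilt [ 0.0003 -0.    ] grip 0.0494 47.0 q6 1.0
rz -0.001 (rad)  dx -0.0008 dy 0.0003 dz 0.0880
[  0.6482   0.1591 121.2205] 0.871
[  0.6482   0.1603 126.2017] 0.894
[  0.6483   0.1597 125.0974] 0.882
```

>>> arm_command(
  deltas=[
    {"rx": 0,"ry": 0,"rz": 0,"dx": 0,"dy": 0,"dz": 0.02,"fingers": 0.042},
    {"rx": 0,"ry": 0,"rz": 0,"dx": 0,"dy": 0,"dz": 0.02,"fingers": 0.042},
    {"rx": 0,"ry": 0,"rz": 0,"dx": 0,"dy": 0,"dz": 0.02,"fingers": 0.042},
    {"rx": 0,"ry": 0,"rz": 0,"dx": 0,"dy": 0,"dz": 0.016,"fingers": 0.042},
    {"rx": 0,"ry": 0,"rz": 0,"dx": 0,"dy": 0,"dz": 0.008,"fingers": 0.042},
    {"rx": 0,"ry": 0,"rz": 0,"dx": 0,"dy": 0,"dz": 0.004,"fingers": 0.042},
    {"rx": 0,"ry": 0,"rz": 0,"dx": 0,"dy": 0,"dz": 0,"fingers": 0.042},
    {"rx": 0,"ry": 0,"rz": 0,"dx": 0,"dy": 0,"dz": 0,"fingers": 0.042},
  ],
)

```text
time_s: 38.9
position: [0.4225, -0.2987, -0.0141]
tool_rot: [[0.762, 0.648, 0.001], [0.648, -0.762, -0.001], [0.0, 0.001, -1.0]]
ft_force: [-0.5, -0.1, -1.9]
grip_width: 0.049
gripper_force: 47.0
```

>>> arm_command(
  deltas=[
    {"rx": 0,"ry": 0,"rz": 0,"dx": 0,"dy": 0,"dz": 0,"fingers": 0.055},
    {"rx": 0,"ry": 0,"rz": 0,"dx": 0,"dy": 0,"dz": 0,"fingers": 0.07},
    {"rx": 0,"ry": 0,"rz": 0,"dx": 0,"dy": 0,"dz": 0,"fingers": 0.075},
    {"rx": 0,"ry": 0,"rz": 0,"dx": 0,"dy": 0,"dz": -0.02,"fingers": 0.075},
    {"rx": 0,"ry": 0,"rz": 0,"dx": 0,"dy": 0,"dz": -0.035,"fingers": 0.0854},
    {"rx": 0,"ry": 0,"rz": 0,"dx": 0,"dy": 0,"dz": -0.035,"fingers": 0.0854},
  ],
)

```text
time_s: 39.5
position: [0.4218, -0.2983, 0.0764]
tool_rot: [[0.762, 0.648, -0.001], [0.648, -0.762, 0.001], [-0.0, -0.001, -1.0]]
ft_force: [-0.1, -1.2, -0.5]
grip_width: 0.0854
gripper_force: 0.0
```

>>> arm_command(
  deltas=[
    {"rx": 0,"ry": 0,"rz": -0.146,"dx": 0,"dy": 0,"dz": 0,"fingers": 0.0854},
    {"rx": 0,"ry": 0,"rz": -0.146,"dx": 0,"dy": 0,"dz": 0,"fingers": 0.0854},
    {"rx": 0,"ry": 0,"rz": -0.146,"dx": 0,"dy": 0,"dz": 0,"fingers": 0.0854},
    {"rx": 0,"ry": 0,"rz": -0.146,"dx": 0,"dy": 0,"dz": 0,"fingers": 0.0854},
    {"rx": 0,"ry": 0,"rz": -0.146,"dx": 0,"dy": 0,"dz": 0,"fingers": 0.0854},
    {"rx": 0,"ry": 0,"rz": -0.146,"dx": 0,"dy": 0,"dz": 0,"fingers": 0.0854},
    {"rx": 0,"ry": 0,"rz": -0.146,"dx": 0,"dy": 0,"dz": 0,"fingers": 0.0854},
    {"rx": 0,"ry": 0,"rz": -0.146,"dx": 0,"dy": 0,"dz": 0,"fingers": 0.0854},
    {"rx": 0,"ry": 0,"rz": -0.146,"dx": 0,"dy": 0,"dz": 0,"fingers": 0.0854},
    {"rx": 0,"ry": 0,"rz": -0.146,"dx": 0,"dy": 0,"dz": 0,"fingers": 0.0854},
    {"rx": 0,"ry": 0,"rz": 0,"dx": 0,"dy": 0,"dz": 0,"fingers": 0.0854},
  ],
)

```text
time_s: 40.6
position: [0.4221, -0.2985, 0.0755]
tool_rot: [[-0.561, 0.828, 0.0], [0.828, 0.561, -0.0], [-0.0, 0.0, -1.0]]
ft_force: [-0.2, 0.7, 0.6]
grip_width: 0.0852
gripper_force: 0.0
```

```bash
python3 go.py .648 .1598 .075 124 .648 .1598 -.008 124
```

```text
t 40.6 pos [ 0.4221 -0.2985  0.0755] a 124.1 tilt [ 0.0002 -0.0002] grip 0.0852 0.0 q6 -83.0
rz 0.002 (rad)  dx 0.2536 dy 0.4436 dz 0.0005
rz 0.000 (rad)  dx 0.0000 dy 0.0000 dz 0.0830
```

>>> arm_command(
  deltas=[
    {"rx": 0,"ry": 0,"rz": 0,"dx": 0.0211,"dy": 0.037,"dz": 0,"fingers": 0.0854},
    {"rx": 0,"ry": 0,"rz": 0,"dx": 0.0211,"dy": 0.037,"dz": 0,"fingers": 0.0854},
    {"rx": 0,"ry": 0,"rz": 0,"dx": 0.0211,"dy": 0.037,"dz": 0,"fingers": 0.0854},
    {"rx": 0,"ry": 0,"rz": 0,"dx": 0.0211,"dy": 0.037,"dz": 0,"fingers": 0.0854},
    {"rx": 0,"ry": 0,"rz": 0,"dx": 0.0211,"dy": 0.037,"dz": 0,"fingers": 0.0854},
    {"rx": 0,"ry": 0,"rz": 0,"dx": 0.0211,"dy": 0.037,"dz": 0,"fingers": 0.0854},
    {"rx": 0,"ry": 0,"rz": 0,"dx": 0.0211,"dy": 0.037,"dz": 0,"fingers": 0.0854},
    {"rx": 0,"ry": 0,"rz": 0,"dx": 0.0211,"dy": 0.037,"dz": 0,"fingers": 0.0854},
    {"rx": 0,"ry": 0,"rz": 0,"dx": 0.0211,"dy": 0.037,"dz": 0,"fingers": 0.0854},
    {"rx": 0,"ry": 0,"rz": 0,"dx": 0.0211,"dy": 0.037,"dz": 0,"fingers": 0.0854},
    {"rx": 0,"ry": 0,"rz": 0,"dx": 0.0211,"dy": 0.037,"dz": 0,"fingers": 0.0854},
    {"rx": 0,"ry": 0,"rz": 0,"dx": 0.0211,"dy": 0.037,"dz": 0,"fingers": 0.0854},
  ],
)

```text
time_s: 41.8
position: [0.6488, 0.1616, 0.0754]
tool_rot: [[-0.556, 0.831, 0.0], [0.831, 0.556, -0.0], [-0.0, 0.0, -1.0]]
ft_force: [0.1, -0.7, 0.6]
grip_width: 0.0852
gripper_force: 0.0
```

>>> arm_command(
  deltas=[
    {"rx": 0,"ry": 0,"rz": 0,"dx": 0,"dy": 0,"dz": 0.015,"fingers": 0.0854},
    {"rx": 0,"ry": 0,"rz": 0,"dx": 0,"dy": 0,"dz": 0.015,"fingers": 0.0854},
    {"rx": 0,"ry": 0,"rz": 0,"dx": 0,"dy": 0,"dz": 0,"fingers": 0.0854},
    {"rx": 0,"ry": 0,"rz": 0,"dx": 0,"dy": 0,"dz": 0,"fingers": 0.0854},
  ],
)

```text
time_s: 42.2
position: [0.6484, 0.1597, 0.0456]
tool_rot: [[-0.558, 0.83, -0.0], [0.83, 0.558, -0.0], [0.0, -0.0, -1.0]]
ft_force: [-0.1, -1.0, 0.2]
grip_width: 0.0855
gripper_force: 0.0
```

```bash
python3 go.py .648 .1598 -.008 124
```

```text
t 42.2 pos [0.6484 0.1597 0.0456] a 123.9 tilt [-0.0001 -0.    ] grip 0.0855 0.0 q6 -30.0
rz -0.002 (rad)  dx 0.0003 dy -0.0003 dz 0.0536
```

>>> arm_command(
  deltas=[
    {"rx": 0,"ry": 0,"rz": 0,"dx": 0,"dy": 0,"dz": 0.02,"fingers": 0.0854},
    {"rx": 0,"ry": 0,"rz": 0,"dx": 0,"dy": 0,"dz": 0.02,"fingers": 0.0854},
    {"rx": 0,"ry": 0,"rz": 0,"dx": 0,"dy": 0,"dz": 0.013,"fingers": 0.0854},
    {"rx": 0,"ry": 0,"rz": 0,"dx": 0,"dy": 0,"dz": 0,"fingers": 0.0854},
    {"rx": 0,"ry": 0,"rz": 0,"dx": 0,"dy": 0,"dz": 0,"fingers": 0.065},
    {"rx": 0,"ry": 0,"rz": 0,"dx": 0,"dy": 0,"dz": 0,"fingers": 0.05},
    {"rx": 0,"ry": 0,"rz": 0,"dx": 0,"dy": 0,"dz": 0,"fingers": 0.04},
    {"rx": 0,"ry": 0,"rz": 0,"dx": 0,"dy": 0,"dz": 0,"fingers": 0.034},
    {"rx": 0,"ry": 0,"rz": 0,"dx": 0,"dy": 0,"dz": 0,"fingers": 0.034},
    {"rx": 0,"ry": 0,"rz": 0,"dx": 0,"dy": 0,"dz": 0,"fingers": 0.034},
  ],
  squeeze=35,
)

```text
time_s: 43.2
position: [0.6489, 0.1599, -0.0066]
tool_rot: [[-0.56, 0.829, 0.002], [0.829, 0.56, 0.0], [-0.001, 0.002, -1.0]]
ft_force: [-0.4, 0.8, 5.2]
grip_width: 0.0413
gripper_force: 36.9
```

```bash
python3 go.py .648 .1598 .08 124 .6249 -.1667 .08 124
```

```text
t 43.2 pos [ 0.6489  0.1599 -0.0066] a 124.0 tilt [0.0019 0.0001] grip 0.0413 36.9 q6 -30.0
rz 0.001 (rad)  dx 0.0004 dy -0.0008 dz -0.0866
rz 0.000 (rad)  dx -0.2578 dy -0.2017 dz -0.0000
```

>>> arm_command(
  deltas=[
    {"rx": 0,"ry": 0,"rz": 0,"dx": 0,"dy": 0,"dz": -0.01,"fingers": 0.034},
    {"rx": 0,"ry": 0,"rz": 0,"dx": 0,"dy": 0,"dz": -0.02,"fingers": 0.034},
    {"rx": 0,"ry": 0,"rz": 0,"dx": 0,"dy": 0,"dz": -0.03,"fingers": 0.034},
    {"rx": 0,"ry": 0,"rz": 0,"dx": 0,"dy": 0,"dz": -0.027,"fingers": 0.034},
    {"rx": 0,"ry": 0,"rz": 0,"dx": -0.0322,"dy": -0.0253,"dz": 0,"fingers": 0.034},
    {"rx": 0,"ry": 0,"rz": 0,"dx": -0.0322,"dy": -0.0253,"dz": 0,"fingers": 0.034},
    {"rx": 0,"ry": 0,"rz": 0,"dx": -0.0322,"dy": -0.0253,"dz": 0,"fingers": 0.034},
    {"rx": 0,"ry": 0,"rz": 0,"dx": -0.0322,"dy": -0.0253,"dz": 0,"fingers": 0.034},
    {"rx": 0,"ry": 0,"rz": 0,"dx": -0.0322,"dy": -0.0253,"dz": 0,"fingers": 0.034},
    {"rx": 0,"ry": 0,"rz": 0,"dx": -0.0322,"dy": -0.0253,"dz": 0,"fingers": 0.034},
    {"rx": 0,"ry": 0,"rz": 0,"dx": -0.0322,"dy": -0.0253,"dz": 0,"fingers": 0.034},
    {"rx": 0,"ry": 0,"rz": 0,"dx": -0.0322,"dy": -0.0253,"dz": 0,"fingers": 0.034},
  ],
)

```text
time_s: 44.4
position: [0.6243, -0.1685, 0.0798]
tool_rot: [[-0.56, 0.829, -0.0], [0.829, 0.56, 0.0], [0.0, -0.0, -1.0]]
ft_force: [0.8, -0.4, -0.9]
grip_width: 0.0415
gripper_force: 36.1
```

>>> arm_command(
  deltas=[
    {"rx": 0,"ry": 0,"rz": 0,"dx": 0,"dy": 0,"dz": 0,"fingers": 0.034},
    {"rx": 0,"ry": 0,"rz": 0,"dx": 0,"dy": 0,"dz": 0,"fingers": 0.034},
    {"rx": 0,"ry": 0,"rz": 0,"dx": 0,"dy": 0,"dz": 0,"fingers": 0.034},
  ],
)

```text
time_s: 44.7
position: [0.6247, -0.1658, 0.0795]
tool_rot: [[-0.56, 0.828, -0.0], [0.828, 0.56, 0.0], [0.0, 0.0, -1.0]]
ft_force: [-0.1, 0.4, -1.2]
grip_width: 0.0414
gripper_force: 36.1
```

```bash
python3 go.py .6249 -.1667 -.0055 124
```

```text
t 44.7 pos [ 0.6247 -0.1658  0.0795] a 124.1 tilt [-0.0002  0.0004] grip 0.0414 36.1 q6 -59.0
rz 0.001 (rad)  dx -0.0009 dy -0.0004 dz 0.0850
```

Lower, release, then retreat to a clear place (back toward the start, left) for the final check.

>>> arm_command(
  deltas=[
    {"rx": 0,"ry": 0,"rz": 0,"dx": 0,"dy": 0,"dz": 0.02,"fingers": 0.034},
    {"rx": 0,"ry": 0,"rz": 0,"dx": 0,"dy": 0,"dz": 0.02,"fingers": 0.034},
    {"rx": 0,"ry": 0,"rz": 0,"dx": 0,"dy": 0,"dz": 0.02,"fingers": 0.034},
    {"rx": 0,"ry": 0,"rz": 0,"dx": 0,"dy": 0,"dz": 0.015,"fingers": 0.034},
    {"rx": 0,"ry": 0,"rz": 0,"dx": 0,"dy": 0,"dz": 0.006,"fingers": 0.034},
    {"rx": 0,"ry": 0,"rz": 0,"dx": 0,"dy": 0,"dz": 0.004,"fingers": 0.034},
    {"rx": 0,"ry": 0,"rz": 0,"dx": 0,"dy": 0,"dz": 0,"fingers": 0.034},
    {"rx": 0,"ry": 0,"rz": 0,"dx": 0,"dy": 0,"dz": 0,"fingers": 0.034},
  ],
)

```text
time_s: 45.5
position: [0.6252, -0.1668, -0.0048]
tool_rot: [[-0.56, 0.829, 0.001], [0.829, 0.56, -0.001], [-0.001, 0.001, -1.0]]
ft_force: [0.6, -0.0, -1.1]
grip_width: 0.0413
gripper_force: 36.1
```

>>> arm_command(
  deltas=[
    {"rx": 0,"ry": 0,"rz": 0,"dx": 0,"dy": 0,"dz": 0,"fingers": 0.05},
    {"rx": 0,"ry": 0,"rz": 0,"dx": 0,"dy": 0,"dz": 0,"fingers": 0.065},
    {"rx": 0,"ry": 0,"rz": 0,"dx": 0,"dy": 0,"dz": 0,"fingers": 0.07},
    {"rx": 0,"ry": 0,"rz": 0,"dx": 0,"dy": 0,"dz": -0.02,"fingers": 0.07},
    {"rx": 0,"ry": 0,"rz": 0,"dx": 0,"dy": 0,"dz": -0.035,"fingers": 0.0854},
    {"rx": 0,"ry": 0,"rz": 0,"dx": 0,"dy": 0,"dz": -0.045,"fingers": 0.0854},
    {"rx": 0,"ry": 0,"rz": 0,"dx": 0,"dy": 0,"dz": -0.045,"fingers": 0.0854},
  ],
)

```text
time_s: 46.2
position: [0.6244, -0.1668, 0.141]
tool_rot: [[-0.56, 0.829, -0.0], [0.829, 0.56, 0.0], [0.0, -0.0, -1.0]]
ft_force: [0.0, 0.7, 0.5]
grip_width: 0.0853
gripper_force: 0.0
```

```bash
python3 go.py .36 .12 .13 124 .25 .46 .13 124
```

```text
t 46.2 pos [ 0.6244 -0.1668  0.141 ] a 124.0 tilt [-0.0005  0.0002] grip 0.0853 0.0 q6 -59.0
rz 0.001 (rad)  dx 0.3856 dy -0.0588 dz 0.0110
rz 0.000 (rad)  dx 0.3434 dy 0.0989 dz -0.0000
```

>>> arm_command(
  deltas=[
    {"rx": 0,"ry": 0,"rz": 0,"dx": 0.0385,"dy": -0.006,"dz": 0,"fingers": 0.0854},
    {"rx": 0,"ry": 0,"rz": 0,"dx": 0.0385,"dy": -0.006,"dz": 0,"fingers": 0.0854},
    {"rx": 0,"ry": 0,"rz": 0,"dx": 0.0385,"dy": -0.006,"dz": 0,"fingers": 0.0854},
    {"rx": 0,"ry": 0,"rz": 0,"dx": 0.0385,"dy": -0.006,"dz": 0,"fingers": 0.0854},
    {"rx": 0,"ry": 0,"rz": 0,"dx": 0.0385,"dy": -0.006,"dz": 0,"fingers": 0.0854},
    {"rx": 0,"ry": 0,"rz": 0,"dx": 0.0385,"dy": -0.006,"dz": 0,"fingers": 0.0854},
    {"rx": 0,"ry": 0,"rz": 0,"dx": 0.0385,"dy": -0.006,"dz": 0,"fingers": 0.0854},
    {"rx": 0,"ry": 0,"rz": 0,"dx": 0.0385,"dy": -0.006,"dz": 0,"fingers": 0.0854},
    {"rx": 0,"ry": 0,"rz": 0,"dx": 0.0385,"dy": -0.006,"dz": 0,"fingers": 0.0854},
    {"rx": 0,"ry": 0,"rz": 0,"dx": 0.0385,"dy": -0.006,"dz": 0,"fingers": 0.0854},
  ],
)

```text
time_s: 47.2
position: [0.3584, 0.1194, 0.1396]
tool_rot: [[-0.559, 0.829, 0.001], [0.829, 0.559, 0.0], [-0.0, 0.001, -1.0]]
ft_force: [-0.0, 0.7, 0.5]
grip_width: 0.0856
gripper_force: 0.0
```

>>> arm_command(
  deltas=[
    {"rx": 0,"ry": 0,"rz": 0,"dx": 0.0343,"dy": 0.01,"dz": 0,"fingers": 0.0854},
    {"rx": 0,"ry": 0,"rz": 0,"dx": 0.0343,"dy": 0.01,"dz": 0,"fingers": 0.0854},
    {"rx": 0,"ry": 0,"rz": 0,"dx": 0.0343,"dy": 0.01,"dz": 0,"fingers": 0.0854},
    {"rx": 0,"ry": 0,"rz": 0,"dx": 0.0343,"dy": 0.01,"dz": 0,"fingers": 0.0854},
    {"rx": 0,"ry": 0,"rz": 0,"dx": 0.0343,"dy": 0.01,"dz": 0,"fingers": 0.0854},
    {"rx": 0,"ry": 0,"rz": 0,"dx": 0.0343,"dy": 0.01,"dz": 0,"fingers": 0.0854},
    {"rx": 0,"ry": 0,"rz": 0,"dx": 0.0343,"dy": 0.01,"dz": 0,"fingers": 0.0854},
    {"rx": 0,"ry": 0,"rz": 0,"dx": 0.0343,"dy": 0.01,"dz": 0,"fingers": 0.0854},
    {"rx": 0,"ry": 0,"rz": 0,"dx": 0.0343,"dy": 0.01,"dz": 0,"fingers": 0.0854},
    {"rx": 0,"ry": 0,"rz": 0,"dx": 0.0343,"dy": 0.01,"dz": 0,"fingers": 0.0854},
    {"rx": 0,"ry": 0,"rz": 0,"dx": 0,"dy": 0,"dz": 0,"fingers": 0.0854},
    {"rx": 0,"ry": 0,"rz": 0,"dx": 0,"dy": 0,"dz": 0,"fingers": 0.0854},
  ],
)

```text
time_s: 48.4
position: [0.2501, 0.4589, 0.1392]
tool_rot: [[-0.561, 0.828, -0.0], [0.828, 0.561, -0.0], [-0.0, -0.0, -1.0]]
ft_force: [0.1, -0.5, 0.2]
grip_width: 0.0854
gripper_force: 0.0
```

```bash
python3 - <<'E'
from fit import *
import json
P=json.load(open("poses.json"));rows=[]
Y=dict(brush=124,comb=143,scoop=111.3,soap=40.4)
for cam in("top","scene"):
    im=env.get_image(cam);v=cv2.resize(im["color"],None,fx=S,fy=S,interpolation=2);t=[]
    for o in Y:
        c=P["mat_"+COL[o]];s=np.zeros(v.shape[:2],np.uint8);sil(im,MODEL[o],[c[0],c[1],np.radians(Y[o])],.008,s)
        q=((proj(im,[c[0],c[1],.02])+.5)*S).astype(int)
        w=v.copy();cv2.drawContours(w,cv2.findContours(s,0,1)[0],-1,(0,255,255),1)
        w=np.pad(w,((150,150),(150,150),(0,0)));t.append(w[q[1]+20:q[1]+280,q[0]+20:q[0]+280])
    rows.append(np.hstack(t))
    print(cam,[(np.round(x["location"]).tolist(),round(x["p"],2)) for x in env.tip_of("mugs",im)[:1]],[np.round(x["box"]).tolist() for x in env.look_for("mugs",im)[:1]])
cv2.imwrite("pics/final.png",cv2.resize(np.vstack(rows),(800,400)))
E
python3 go.py
```

```text
top [([455.0, 184.0], 0.67)] [[440.0, 158.0, 486.0, 197.0]]
scene [([121.0, 244.0], 0.56)] [[96.0, 216.0, 131.0, 254.0]]
t 48.7 pos [0.2509 0.4582 0.1395] a 124.0 tilt [0.0001 0.0002] grip 0.0851 0.0 q6 14.0
```

View pics/final.png

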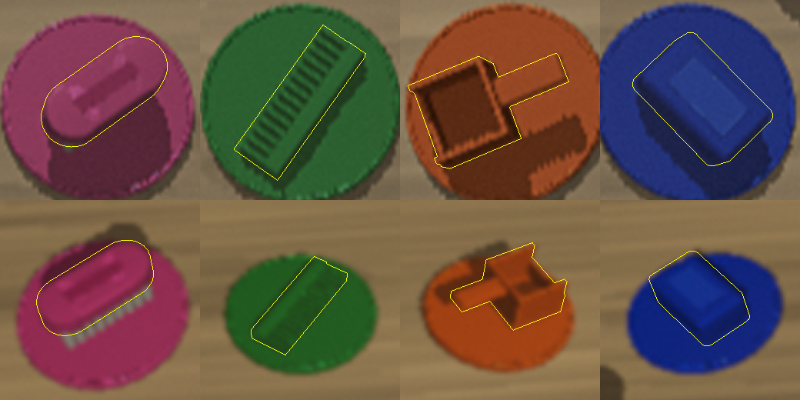

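The outlines drawn at each mat's centre coincide with all four things to within a few mm. The mugs are unmoved and the white mat is clear. Handing in.

```bash
python3 -c "
from rig import env
print(env.close_job())"
```

```text
the job is handed in; nothing more can be done
None
```

The brush, comb, scoop and soap bar each lie upright near the middle of their own mat, within a few mm in both camera views. The mugs are unmoved and the white mat is empty. The job was handed in at about 49 s; the hand-in call gave no verdict.

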